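# Stir the warming walnuts

## Task

The walnuts warming in the basin under the strip heater need turning round: take the wooden spoon from its crock and stir them with it, reaching in under the heater bar without knocking it, until every walnut lies at least its own width from where it lay at the start and all are still in the basin. Then stand the spoon back head down in its crock, leaving the crock upright where it stands; keep fingers off the walnuts and leave the jar, scraper and small bowl alone.

Things in the scene. Friction and masses are not known exactly. Their poses are not given: they have to be found in the camera images.
- basin_floor (a point): Centre of the flat inner floor, 15 mm above the table, of a round flared metal basin fixed on the base plate (310 x 400 x 10 mm) of a warming station fixed to the table. Inner radius 107 mm at the floor, 140 mm at the rim; rim 53 mm above the inner floor; wall 4 mm. Station axes: z up, x roughly away from the robot (turned up to 12 degrees), y along the heater bar.
- heater_bar (a point): Centre of the station's strip heater, fixed over the basin: a steel box 60 mm (x) by 380 mm (y) by 34 mm high, underside 275 mm above the table, its axis 35 mm to the +x side of the basin's centre; on two legs 18 mm thick at y = +-178 mm. Not to be knocked. Axes as the station's.
- spoon_grip (a point): Wooden stirring spoon, 260 mm long, about 60 g, leaning in the crock head down, about 33 degrees off vertical. This point is on the handle's axis, 225 mm from the tip and 35 mm from the upper end. z runs along the handle from head to end, y across the flat head. The handle is a straight bar 16 mm wide (y) and 14 mm thick (x).
- spoon_tip (a point): Tip of the spoon's head, on the spoon's axis (axes as spoon_grip, which lies at z = +225 mm from here). The head is a flat rounded paddle 38 mm wide (y), 14 mm thick (x), about 60 mm long.
- crock_floor (a point): Open stoneware crock, loose, about 0.9 kg, 115 mm high, outer radius 44 mm at the foot, 50 mm at the rim, wall 6 mm. This point is the centre of its inner floor, 8 mm above the table; inner radius 38 mm there, 44 mm at the rim. z is up; at the start the spoon's handle leans on the rim at the crock's -x side, its tip stands near the +x side of the inner floor.
- walnut0_centre (a point): Walnut number 1 of eight alike, in the shell, lying loose in the basin: about 34 mm across, 27 mm thick, 14 g, shells slippery (friction about 0.3). The point is its centre.
- walnut1_centre (a point): Walnut number 2 of eight alike, in the shell, lying loose in the basin: about 34 mm across, 27 mm thick, 14 g, shells slippery (friction about 0.3). The point is its centre.
- walnut2_centre (a point): Walnut number 3 of eight alike, in the shell, lying loose in the basin: about 34 mm across, 27 mm thick, 14 g, shells slippery (friction about 0.3). The point is its centre.
- walnut3_centre (a point): Walnut number 4 of eight alike, in the shell, lying loose in the basin: about 34 mm across, 27 mm thick, 14 g, shells slippery (friction about 0.3). The point is its centre.
- walnut4_centre (a point): Walnut number 5 of eight alike, in the shell, lying loose in the basin: about 34 mm across, 27 mm thick, 14 g, shells slippery (friction about 0.3). The point is its centre.
- walnut5_centre (a point): Walnut number 6 of eight alike, in the shell, lying loose in the basin: about 34 mm across, 27 mm thick, 14 g, shells slippery (friction about 0.3). The point is its centre.
- walnut6_centre (a point): Walnut number 7 of eight alike, in the shell, lying loose in the basin: about 34 mm across, 27 mm thick, 14 g, shells slippery (friction about 0.3). The point is its centre.
- walnut7_centre (a point): Walnut number 8 of eight alike, in the shell, lying loose in the basin: about 34 mm across, 27 mm thick, 14 g, shells slippery (friction about 0.3). The point is its centre.
- jar_centre (a point): Bystander: closed glass jar, 72 mm in diameter, 120 mm high, standing upright; the point is its centre, half-way up.
- scraper_centre (a point): Bystander: flat white plastic scraper, 120 x 95 mm, up to 10 mm thick, lying on the table; the point is its centre.
- bowl_centre (a point): Bystander: small empty steel bowl, 120 mm in diameter, 50 mm high; the point is on its axis, half-way up.

How it is judged:
On the way, in this order (a step that is already met when the one before it is completed fails the run):
1. the spoon's head is down in the basin (horizontal distance between spoon_tip and basin_floor below 0.115 m and z of spoon_tip in the frame of basin_floor below 0.025 m), for 0.2 s.
2. with the spoon's head still in the basin, every walnut is at least 30 mm from where it started (all of step 1 and distance of each of walnut0_centre, walnut1_centre, walnut2_centre, walnut3_centre, walnut4_centre, walnut5_centre, walnut6_centre, walnut7_centre from where it was at the start of the episode above 0.03 m), for 0.1 s.
At the end, for the whole second after the job is handed in: All eight walnuts lie in the basin, each at least 25 mm from where it started; the spoon stands released and head down in the crock, its tip within 20 mm of the crock's inner floor; the crock stands upright (within 5 degrees) within 60 mm of where it stood (distance of each of walnut0_centre, walnut1_centre, walnut2_centre, walnut3_centre, walnut4_centre, walnut5_centre, walnut6_centre, walnut7_centre from where it was at the start of the episode above 0.025 m and horizontal distance between each of walnut0_centre, walnut1_centre, walnut2_centre, walnut3_centre, walnut4_centre, walnut5_centre, walnut6_centre, walnut7_centre and basin_floor below 0.13 m and z of walnut0_centre in the frame of basin_floor between 0 and 0.055 m and z of walnut1_centre in the frame of basin_floor between 0 and 0.055 m and z of walnut2_centre in the frame of basin_floor between 0 and 0.055 m and z of walnut3_centre in the frame of basin_floor between 0 and 0.055 m and z of walnut4_centre in the frame of basin_floor between 0 and 0.055 m and z of walnut5_centre in the frame of basin_floor between 0 and 0.055 m and z of walnut6_centre in the frame of basin_floor between 0 and 0.055 m and z of walnut7_centre in the frame of basin_floor between 0 and 0.055 m and horizontal distance between spoon_tip and crock_floor below 0.045 m and z of spoon_tip in the frame of crock_floor below 0.02 m and z of spoon_grip in the frame of crock_floor above 0.12 m and angle between crock_floor's own z axis and vertical below 0.09 rad and distance of crock_floor from where it was at the start of the episode below 0.06 m); the robot touches nothing.
It fails at once if the heater is knocked (more than 4 N) (contact force between any of the arm, the fingers, spoon and heater above 4 N).
It fails at once if the fingers touch a walnut (contact force between the fingers and walnut0 above 0.5 N or contact force between the fingers and walnut1 above 0.5 N or contact force between the fingers and walnut2 above 0.5 N or contact force between the fingers and walnut3 above 0.5 N or contact force between the fingers and walnut4 above 0.5 N or contact force between the fingers and walnut5 above 0.5 N or contact force between the fingers and walnut6 above 0.5 N or contact force between the fingers and walnut7 above 0.5 N).
It fails at once if the jar, scraper or small bowl is moved by more than 25 mm (distance of any of jar_centre, scraper_centre, bowl_centre from where it was at the start of the episode above 0.025 m).
It also fails if it takes over 72 s, if anything falls off the work surface, if the arm or the gripper's body presses on something with over 40 N, if the wrist force passes 120 N, or if a joint passes its speed limit or range.

## Robot

A 6-joint arm with a two-finger parallel gripper is mounted at the origin on the work surface. World frame = base frame: x ahead of the robot, y to its left, z up, the work surface at z = 0. Lengths are in m, angles in rad, forces in N, time in s.
With the tool pointing down it reaches from about 0.375 to 0.825 m from the base axis. Payload 5.5 kg.
Tool frame: the origin (TCP) lies on the centre line of the jaws, within the pads' length; the fingertips stand 11 mm ahead of it and the grasp point (between the pads) lies 8 mm behind it (ctrl.tcp_to_tips is the y of the fingertips in the tool frame, in m); y points along the fingers, x is the direction in which the jaws open and shut, and the axes are right-handed (so a half turn about y gives the same grasp; the last joint's range is limited). The gripper opens to 85 mm and grips with 20 to 120 N. Pads are 22 mm wide; open, the fingers measure 114 mm over their backs; the gripper's body (76 mm by 85 mm) begins 54 mm behind the grasp point. The pads swing forward as they close: fully open they stand 13 mm farther back than shut.
Start: joints at [-1.17, 0.314, -0.047, 1.21, 0, 1.571], TCP at [0.234, -0.552, 0.242] pointing down, gripper open.
Joint ranges: [-2.67, 2.67], [-0.69, 1.73], [-1.03, 1.25], [-2.08, 2.16], [-1.42, 1.45], [-3.14, 3.14]. Speed limits (rad/s): [2.39, 2.39, 3.01, 3.14, 3.14, 3.14].

## Interface

Orientations are given as a rotation vector (axis times angle).
In Python, from station import ctrl gives the robot as it stands.
- The arm moves only by the tool carry_out, never from a script. Its argument "steps" is a list that holds one entry, the list of rows, each a list of 7 numbers: the shift along the tool's x, y, z in m, then the turn, a rotation vector about the tool's x, y, z in rad, then the gripper command: -1 is fully open, 1 is shut, values between are in proportion. In form: [[[dx, dy, dz, wx, wy, wz, fingers], ...]]. A call has 1 to 5 rows; each row is the pose to reach, as a shift and turn from the pose commanded when the call began, along the tool's axes at that moment; what a row does not reach only later rows make up. A row lasts 1/10 s, in which the tool goes at most 50 mm and 8.59 degrees, less where a joint would pass 70% of its speed; a pose out of reach is approached as far as the arm can. A call with a gripper value outside its range is refused whole. The fingers move at their own pace and stop on an object; the grip force is fixed at half the most. Time passes only in rows, so rows that repeat a pose let the fingers close. It gives the time, the measured TCP pose, the force and the opening at its end, in the units of the state.
- ctrl.get_state(): the state, without advancing time (a new reading comes with each control period).
- ctrl.get_image(name): name is "scene" or "top" or "wrist"; returns the picture (384x512x3 uint8, red, green, blue); there is no depth.
- ctrl.camera_model(name): a dict with "fov_y" (degrees; the focal length in pixels is half the picture's height over the tangent of half this angle, whatever the lens; pixels are square), "cx", "cy" (the principal point, pixels), "world_to_cam" (4x4, takes a point from world to camera coordinates). Camera axes: x right, y up, looking along -z (the intrinsics and any distortion apply to the point x, -y, -z); pixel columns grow to the right and rows downward; lengths in m; the calibration is good to about 2 mm. A picture is of the moment at which its call begins: read the wrist's pose just before it. camera_model takes no time and is no camera call; for the wrist camera it gives the pose at the moment of the call.
- ctrl.close_job(): hands the job in, once; it reports no verdict.
The state is a dict: "clock": time; "joint_pos": joint angles; "dq": joint speeds; "effort": joint torques, N m; "position": TCP position; "eef_rot": TCP orientation; "wrist_force": force on the tool from outside, world axes, zero at the start; "torque": the same for the moment, N m; "finger_gap": opening from 0.0 (shut) to 1.0 (fully open).
Only numpy, scipy, OpenCV 4.12 (cv2) and the standard library are available. Lean on these libraries where they do the work, as an engineer would, in place of code of your own. Each camera call takes 0.05 s, during which the arm holds its last target.

## Working session

There is one attempt and no reset: what is moved stays moved. The work goes in short steps, Python scripts to look and compute and a tool call to move; the robot and the scene stay as the last step left them, time stands still between calls to the robot, and variables do not carry over. Pictures are saved under pics/ and viewed, and the job is handed in when it is done.

Besides the shell and the picture viewer there is one more tool, called after "Emit:" as name(argument=value, ...) on one line, values as JSON. carry_out: Moves the arm, as the interface text tells. Its arguments: {"type":"object","properties":{"steps":{"type":"array","items":{"type":"array","items":{"type":"array","items":{"type":"number"}}}}},"required":["steps"]}

```bash
ls -la; mkdir -p pics
python3 - <<'E'
from station import ctrl
import cv2
s=ctrl.get_state()
for k,v in s.items(): print(k,v)
print(ctrl.tcp_to_tips)
for n in ["scene","top","wrist"]:
    im=ctrl.get_image(n); cv2.imwrite(f"pics/{n}0.png",im[:,:,::-1])
    m=ctrl.camera_model(n); print(n,m)
E
```

```text
total 12
drwxr-xr-x  3 agent agent 4096 Dec  7 14:28 .
drwxr-xr-x 23 root  root  4096 Dec  7 14:28 ..
drwxr-xr-x  2 agent agent 4096 Dec  7 14:28 pics
clock 0.0
joint_pos [-1.17000698e+00  3.14201639e-01 -4.80824140e-02  1.21022310e+00
  9.34325309e-06  1.57083477e+00]
dq [ 3.42500231e-04 -9.97960114e-04 -8.71008460e-04 -1.28632960e-04
 -7.84416279e-05  9.07744902e-04]
effort [-2.06554460e-04 -5.39593112e+01  3.39745152e+01  1.93474599e-02
 -1.10406834e-04 -3.71532192e-07]
position [ 0.23386675 -0.55192417  0.24144772]
eef_rot [-1.37157323  0.91017918 -0.90783976]
wrist_force [-0.32603628 -0.03879645  0.27003345]
torque [ 0.0148952  -0.03955835  0.01883364]
finger_gap 1.0001557905027072
0.011
scene {'fov_y': 53.12780148199385, 'cx': 260.01255354760974, 'cy': 186.13005147546238, 'world_to_cam': array([[-0.50288336,  0.86419519,  0.01658314,  0.26613673],
       [-0.58083715, -0.3520783 ,  0.73394078,  0.18396552],
       [ 0.64010666,  0.3594545 ,  0.67901099, -1.5112675 ],
       [ 0.        ,  0.        ,  0.        ,  1.        ]])}
top {'fov_y': 48.27755952069385, 'cx': 252.2513489954127, 'cy': 189.42377917600052, 'world_to_cam': array([[ 0.01568966, -0.99942048, -0.0302082 ,  0.01833794],
       [ 0.99785297,  0.01372943,  0.06403875, -0.53147246],
       [-0.06358689, -0.03114809,  0.9974901 , -1.32645391],
       [ 0.        ,  0.        ,  0.        ,  1.        ]])}
wrist {'fov_y': 70.94544492822676, 'cx': 257.9233660197168, 'cy': 191.26057206537683, 'world_to_cam': array([[ 0.39036286, -0.92065949, -0.00171597, -0.59946553],
       [ 0.88815765,  0.37707154, -0.26266526,  0.03435142],
       [ 0.24247231,  0.10101071,  0.96488549, -0.37785628],
       [ 0.        ,  0.        ,  0.        ,  1.        ]])}
```

View pics/scene0.png

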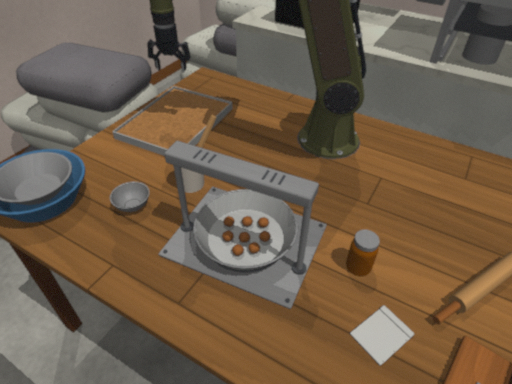

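View pics/top0.png

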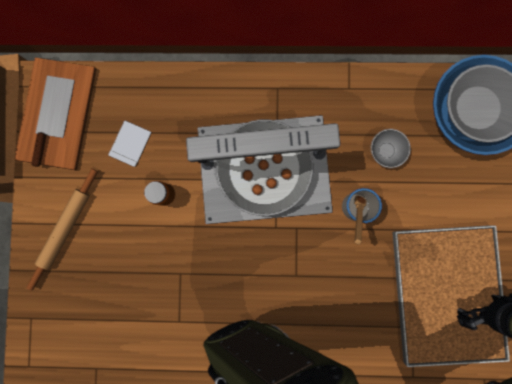

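View pics/wrist0.png

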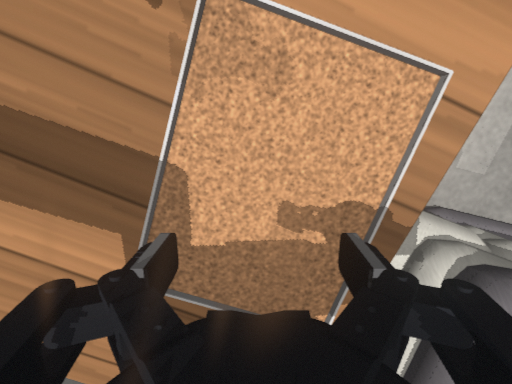

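The scene view shows the crock partly hidden behind the heater at (190,178), with the basin at (243,230). In the top view the basin is at about (267,170), the bar at (263,142), the crock at (364,205) and the spoon end at (359,240). The jar, scraper and bowl are clear of these. Next I'll set up helpers and take measurements.

```bash
cat > h.py <<'E'
import numpy as np, cv2
from scipy.spatial.transform import Rotation as R
def K(m,h=384):
    f=h/2/np.tan(np.radians(m["fov_y"])/2); return np.array([[f,0,m["cx"]],[0,f,m["cy"]],[0,0,1]])
def proj(m,P):
    P=np.atleast_2d(P); W=m["world_to_cam"]; c=P@W[:3,:3].T+W[:3,3]; c=c*[1,-1,-1]
    q=c@K(m).T; return q[:,:2]/q[:,2:]
def ray(m,uv):
    uv=np.atleast_2d(uv).astype(float); W=m["world_to_cam"]
    d=np.c_[uv,np.ones(len(uv))]@np.linalg.inv(K(m)).T*[1,-1,-1]
    d=d@W[:3,:3]; d/=np.linalg.norm(d,axis=1)[:,None]
    return -W[:3,:3].T@W[:3,3],d
def plane(m,uv,z):
    o,d=ray(m,uv); return o+d*((z-o[2])/d[:,2])[:,None]
def tri(obs):
    A=np.zeros((3,3));b=np.zeros(3);L=[]
    for m,uv in obs:
        o,d=ray(m,uv);d=d[0];M=np.eye(3)-np.outer(d,d);A+=M;b+=M@o;L.append((o,M))
    p=np.linalg.solve(A,b); return p,[np.linalg.norm(M@(p-o)) for o,M in L]
def crop(im,x0,y0,x1,y1,s,fn):
    c=cv2.resize(im[y0:y1,x0:x1],None,fx=s,fy=s,interpolation=cv2.INTER_CUBIC); cv2.imwrite(fn,c)
E
python3 - <<'E'
from h import *
for n,b,s in [("top",(330,170,410,260),7),("top",(180,105,350,230),4),("scene",(150,130,340,310),3)]:
    im=cv2.imread(f"pics/{n}0.png"); crop(im,*b,s,f"pics/c_{n}_{b[0]}.png")
E
```

```text
(no output)
```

View pics/c_top_330.png

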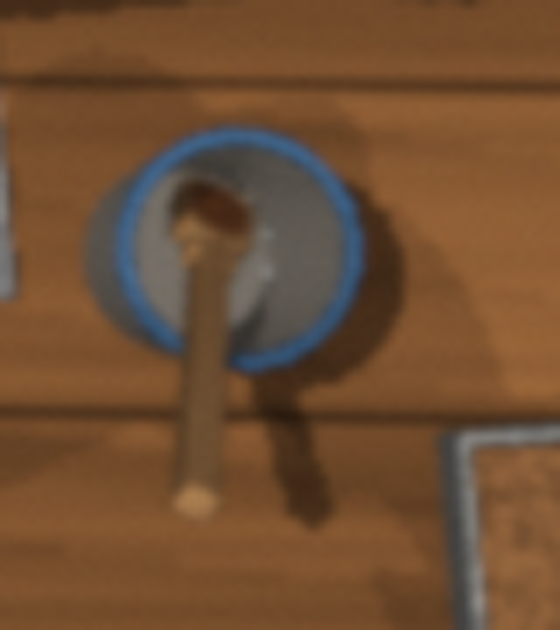

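View pics/c_top_180.png

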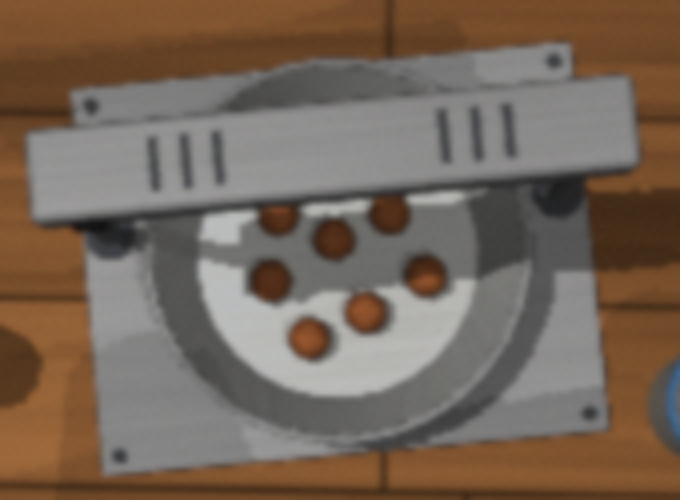

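View pics/c_scene_150.png

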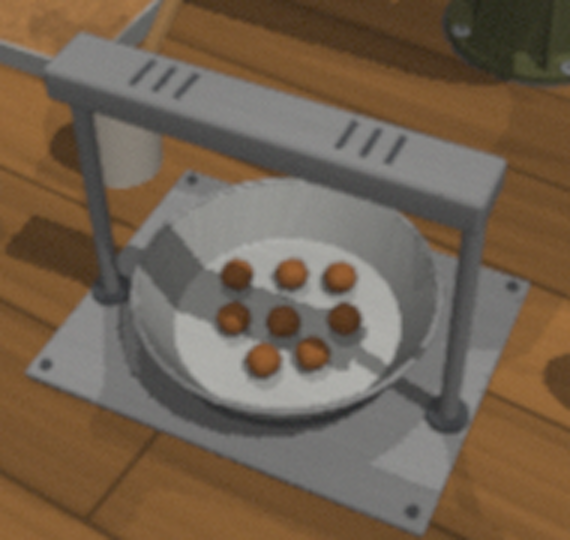

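The crops show the spoon end in the top crop at (196,500)/7, the crock's blue rim, eight walnuts in the scene view (seven in top) and the plate screws. Measuring these now.

```bash
cat > m1.py <<'E'
from h import *
from station import ctrl
T=ctrl.camera_model("top");S=ctrl.camera_model("scene")
np.set_printoptions(precision=4,suppress=True)
t=cv2.imread("pics/top0.png"); s=cv2.imread("pics/scene0.png")
def blobs(im,box):
    x0,y0,x1,y1=box; c=cv2.resize(im[y0:y1,x0:x1],None,fx=4,fy=4,interpolation=cv2.INTER_CUBIC)
    hsv=cv2.cvtColor(c,cv2.COLOR_BGR2HSV)
    k=((hsv[...,1]>120)&(hsv[...,0]<20)).astype(np.uint8)
    n,l,st,ce=cv2.connectedComponentsWithStats(k)
    return [(x0+(ce[i][0]+.5)/4-.5,y0+(ce[i][1]+.5)/4-.5,st[i][4]) for i in range(1,n) if st[i][4]>60]
bt=blobs(t,(232,147,300,208)); bs=blobs(s,(215,200,280,262))
print("top walnuts");
Wt=[plane(T,b[:2],0.0285)[0] for b in bt]
for b,w in zip(bt,Wt): print(np.array(b),w)
print("scene")
Ws=[plane(S,b[:2],0.0285)[0] for b in bs]
for b,w in zip(bs,Ws):
    i=np.argmin([np.linalg.norm(w-v) for v in Wt]); p,e=tri([(T,bt[i][:2]),(S,b[:2])])
    print(np.array(b),w,"tri",p,np.array(e))
# screws z=.01
c=lambda x,y,x0,y0,k:(x0+(x+.5)/k-.5,y0+(y+.5)/k-.5)
st=[c(*p,180,105,4) for p in [(91,106),(554,61),(589,412),(120,456)]]
ss=[c(*p,150,130,3) for p in [(412,511),(45,365),(192,181),(512,286)]]
for a,b in zip(st,ss):
    print("screw",plane(T,a,.01)[0],plane(S,b,.01)[0],"tri",tri([(T,a),(S,b)])[0])
A=np.array([plane(T,a,.01)[0] for a in st]);B=np.array([plane(S,a,.01)[0] for a in ss])
print(A.mean(0),B.mean(0))
# crock rim
e=None
hsv=cv2.cvtColor(cv2.resize(t[170:260,330:410],None,fx=4,fy=4,interpolation=cv2.INTER_CUBIC),cv2.COLOR_BGR2HSV)
k=((hsv[...,0]>95)&(hsv[...,0]<125)&(hsv[...,1]>110)).astype(np.uint8)
pts=cv2.findNonZero(k); el=cv2.fitEllipse(pts); print("rim el",el)
q=(330+(el[0][0]+.5)/4-.5,170+(el[0][1]+.5)/4-.5); print("rim centre",plane(T,q,.115))
print("spoon end(z guess)",[plane(T,c(196,502,330,170,7),z)[0] for z in (.2,.22,.24)])
print("handle at rim",[plane(T,c(207,365,330,170,7),z)[0] for z in (.115,.13)])
print("neck ",[plane(T,c(209,250,330,170,7),z)[0] for z in (.05,.07)])
E
python3 m1.py
```

```text
top walnuts
[276.9308 157.9605 994.    ] [ 0.6298 -0.0497  0.0285]
[249.2263 159.1445 782.    ] [0.6251 0.0368 0.0285]
[ 263.057   164.4256 1007.    ] [ 0.609  -0.0067  0.0285]
[ 285.9461  173.5661 1052.    ] [ 0.5813 -0.0782  0.0285]
[ 247.2775  174.7479 1003.    ] [0.5761 0.042  0.0285]
[ 271.0405  182.6434 1059.    ] [ 0.5524 -0.0323  0.0285]
[ 256.9242  189.1478 1041.    ] [0.5315 0.0113 0.0285]
scene
[228.5442 221.0187 990.    ] [ 0.5807 -0.0796  0.0285] tri [ 0.5814 -0.0785  0.0297] [0.0004 0.0004]
[ 246.7353  220.8018 1031.    ] [ 0.5519 -0.0334  0.0285] tri [ 0.5525 -0.0326  0.0295] [0.0004 0.0004]
[ 262.879   221.9073 1052.    ] [0.5307 0.0103 0.0285] tri [0.5315 0.011  0.0297] [0.0003 0.0003]
[ 227.4096  235.5939 1156.    ] [ 0.6293 -0.0511  0.0285] tri [ 0.6299 -0.05    0.0297] [0.0005 0.0005]
[ 264.3536  235.9612 1050.    ] [0.5756 0.041  0.0285] tri [0.5762 0.0417 0.0295] [0.0004 0.0004]
[ 243.919   236.7207 1131.    ] [ 0.6084 -0.0081  0.0285] tri [ 0.6091 -0.0071  0.0298] [0.0005 0.0005]
[ 253.6174  247.3601 1242.    ] [0.627  0.0356 0.0285] tri [0.6257 0.036  0.0273] 
[... 240 characters left out ...]
 0.01  ] tri [ 0.7558 -0.1795  0.0102]
screw [ 0.4778 -0.208   0.01  ] [ 0.4776 -0.2081  0.01  ] tri [ 0.4778 -0.208   0.0102]
screw [0.4376 0.1592 0.01  ] [0.4369 0.1584 0.01  ] tri [0.4377 0.1589 0.0111]
[ 0.5967 -0.0098  0.01  ] [ 0.5964 -0.0105  0.01  ]
rim el ((136.21263122558594, 142.56326293945312), (128.7483367919922, 132.3406982421875), 104.87998962402344)
rim centre [[ 0.4836 -0.2984  0.115 ]]
spoon end(z guess) [array([ 0.3847, -0.2628,  0.2   ]), array([ 0.3858, -0.2586,  0.22  ]), array([ 0.3868, -0.2543,  0.24  ])]
handle at rim [array([ 0.4362, -0.2855,  0.115 ]), array([ 0.4363, -0.2822,  0.13  ])]
neck  [array([ 0.4854, -0.3005,  0.05  ]), array([ 0.4848, -0.2961,  0.07  ])]
```

Run:
```python
from h import *
from station import ctrl
im=cv2.imread("pics/scene0.png"); crop(im,165,110,225,200,6,"pics/c_sp.png")
s=ctrl.get_state(); Rm=R.from_rotvec(s["eef_rot"]).as_matrix(); print(Rm.round(3))
T=ctrl.camera_model("top");S=ctrl.camera_model("scene")
# check basin rim circle on top & scene
th=np.linspace(0,2*np.pi,60)
for n,m in (("top",T),("scene",S)):
    im=cv2.imread(f"pics/{n}0.png"); im=cv2.resize(im,None,fx=4,fy=4,interpolation=cv2.INTER_CUBIC)
    for z,r,c in ((.068,.140,(0,0,255)),(.015,.107,(0,255,0)),(.068,.144,(255,0,0))):
        P=np.c_[.5966+r*np.cos(th),-.010+r*np.sin(th),np.full(60,z)]
        for u,v in proj(m,P): cv2.circle(im,(int((u+.5)*4),int((v+.5)*4)),1,c,-1)
    c=im[4*100:4*235,4*180:4*350] if n=="top" else im[4*180:4*290,4*170:4*320]
    cv2.imwrite(f"pics/rim_{n}.png",c)
```

```text
[[ 0.39  -0.     0.921]
 [-0.921  0.001  0.39 ]
 [-0.001 -1.     0.   ]]
```

View pics/c_sp.png

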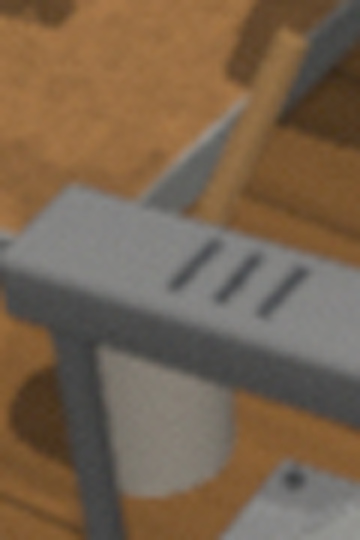

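View pics/rim_top.png

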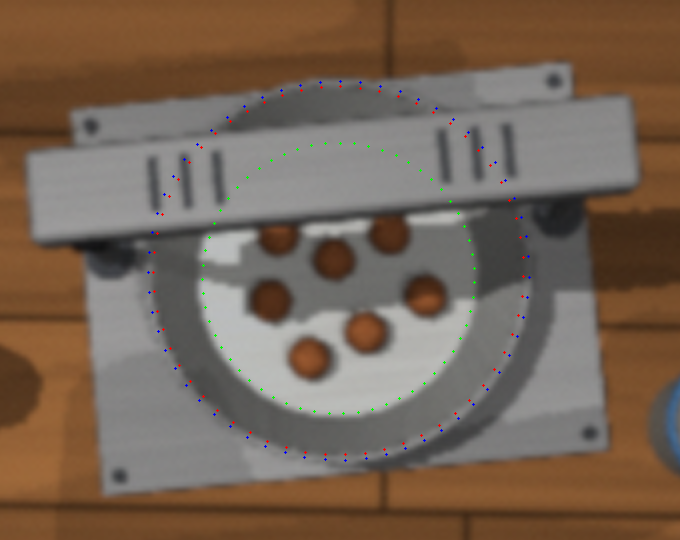

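View pics/rim_scene.png

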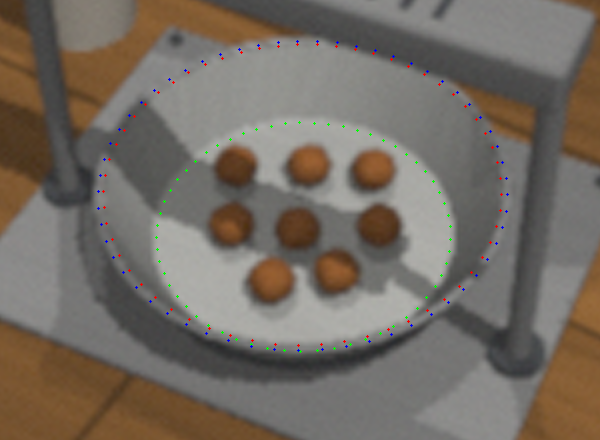

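The rim and floor circles fit, so the basin centre (0.597,−0.010) is confirmed. The spoon's end is at scene-crop (290,33)/6; triangulating it with the top view.

Run:
```python
from h import *
from station import ctrl
np.set_printoptions(precision=4,suppress=True)
T=ctrl.camera_model("top");S=ctrl.camera_model("scene")
c=lambda x,y,x0,y0,k:(x0+(x+.5)/k-.5,y0+(y+.5)/k-.5)
e,err=tri([(T,c(196,500,330,170,7)),(S,c(290,33,165,110,6))]); print("end",e,err)
# handle axis: planes through camera & handle line in each view
def pl(m,a,b):
    o,d=ray(m,[a,b]); n=np.cross(d[0],d[1]); return o,n/np.linalg.norm(n)
oT,nT=pl(T,c(196,500,330,170,7),c(208,270,330,170,7)); oS,nS=pl(S,c(290,33,165,110,6),c(222,200,165,110,6))
u=np.cross(nT,nS);u/=np.linalg.norm(u);u*=np.sign(u[2]); print("axis",u,"tilt",np.degrees(np.arccos(u[2])))
for L in (35,260): print(L,e-u*L/1000)
```

```text
end [ 0.3876 -0.256   0.2346] [np.float64(0.0005811440459521653), np.float64(0.0005811440459520198)]
axis [-0.4264  0.2123  0.8793] tilt 28.445936346964164
35 [ 0.4025 -0.2634  0.2039]
260 [ 0.4984 -0.3111  0.006 ]
```

Emit:
carry_out(steps=[[[0,0,0,0,0.14,0,-1],[0,0,0,0,0.14,0,-1]]])

```text
clock: 0.35
position: [0.234, -0.5522, 0.2419]
eef_rot: [-1.321, 1.016, -1.015]
wrist_force: [0.3, -0.5, 1.0]
finger_gap: 1.003
```

Run:
```python
from station import ctrl
s=ctrl.get_state();print(s["clock"],s["joint_pos"],s["position"])
```

```text
0.35 [-1.16998078e+00  3.13839233e-01 -4.74955152e-02  1.21020232e+00
  5.83322891e-06  1.71134323e+00] [ 0.23401287 -0.55223163  0.24192237]
```

```bash
cat >> h.py <<'E'
def axes(az,tilt):
    """tool frame: y(fingers) points down-forward; az deg of forward dir, tilt deg of y from vertical; x left"""
    a=np.radians(az);t=np.radians(tilt); f=np.array([np.cos(a),np.sin(a),0])
    y=np.sin(t)*f-np.cos(t)*np.array([0,0,1]); x=np.array([-np.sin(a),np.cos(a),0]); return np.c_[x,y,np.cross(x,y)]
def rel(p,Rt,s=None):
    if s is None:
        from station import ctrl
        s=ctrl.get_state()
    R0=R.from_rotvec(s["eef_rot"]).as_matrix()
    return np.r_[R0.T@(np.asarray(p)-s["position"]),R.from_matrix(R0.T@Rt).as_rotvec()]
E
python3 - <<'E'
from h import *
np.set_printoptions(precision=3,suppress=True)
Rt=axes(-25,31); u=-Rt[:,1]; e=np.array([.3876,-.256,.2346])
p=e+.07*u; print(u,p); print(rel(p,Rt))
E
```

```text
[-0.467  0.218  0.857] [ 0.355 -0.241  0.295]
[-0.27  -0.053  0.197 -0.24  -2.37  -0.658]
```

Emit:
carry_out(steps=[[[-0.1,-0.06,0.07,-0.1,-1.0,-0.25,-1],[-0.1,-0.06,0.07,-0.1,-1.0,-0.25,-1],[-0.27,-0.06,0.197,-0.24,-2.37,-0.66,-1],[-0.27,-0.06,0.197,-0.24,-2.37,-0.66,-1],[-0.27,-0.06,0.197,-0.24,-2.37,-0.66,-1]]])

```text
clock: 0.85
position: [0.3202, -0.3273, 0.2964]
eef_rot: [-1.696, 0.374, -0.551]
wrist_force: [1.1, 0.7, -0.0]
finger_gap: 0.996
```

```bash
cat > st.py <<'E'
from h import *
from station import ctrl
np.set_printoptions(precision=4,suppress=True)
s=ctrl.get_state()
print(round(s["clock"],2),"q",s["joint_pos"],"p",s["position"],"gap",round(s["finger_gap"],3),"F",s["wrist_force"],"M",s["torque"]);print("y",R.from_rotvec(s["eef_rot"]).as_matrix()[:,1],"x",R.from_rotvec(s["eef_rot"]).as_matrix()[:,0])
E
python3 st.py
python3 - <<'E'
from h import *
np.set_printoptions(precision=3,suppress=True)
Rt=axes(-25,31); print(rel([ 0.355,-0.241,0.295],Rt))
E
```

```text
0.85 q [-0.7182 -0.1221 -0.4284  1.0931 -0.1119  1.4211] p [ 0.3202 -0.3273  0.2964] gap 0.996 F [ 1.0991  0.6685 -0.0357] M [0.1666 0.009  0.0263]
y [ 0.0541 -0.1956 -0.9792] x [ 0.8333 -0.5314  0.1522]
[-0.017 -0.014  0.09  -0.172 -1.641 -0.457]
```

Emit:
carry_out(steps=[[[-0.017,-0.014,0.09,-0.172,-1.64,-0.457,-1],[-0.017,-0.014,0.09,-0.172,-1.64,-0.457,-1],[-0.017,-0.014,0.09,-0.172,-1.64,-0.457,-1],[-0.017,-0.014,0.09,-0.172,-1.64,-0.457,-1],[-0.017,-0.014,0.09,-0.172,-1.64,-0.457,-1]]])

```text
clock: 1.35
position: [0.3556, -0.2423, 0.2954]
eef_rot: [-1.888, -0.3, -0.039]
wrist_force: [-0.0, -0.1, -0.4]
finger_gap: 0.999
```

```bash
cat > go.py <<'E'
import sys
from h import *
from station import ctrl
np.set_printoptions(precision=4,suppress=True)
a=[float(v) for v in sys.argv[1:]]
print(rel(a[:3],axes(a[3],a[4])))
E
python3 st.py; python3 go.py 0.355 -0.241 0.295 -25 31
```

```text
1.35 q [-0.4752 -0.3324 -0.6375  0.9151 -0.1656  0.9049] p [ 0.3556 -0.2423  0.2954] gap 0.999 F [-0.0442 -0.1229 -0.4374] M [0.2768 0.2966 0.0355]
y [ 0.2259 -0.3016 -0.9263] x [0.9666 0.1879 0.1745]
[-0.0004 -0.0002  0.0014 -0.0973 -0.9188 -0.2569]
```

Emit:
carry_out(steps=[[[0,0,0,-0.097,-0.919,-0.257,-1],[0,0,0,-0.097,-0.919,-0.257,-1],[0,0,0,-0.097,-0.919,-0.257,-1],[0,0,0,-0.097,-0.919,-0.257,-1],[0,0,0,-0.097,-0.919,-0.257,-1]]])

```text
clock: 1.85
position: [0.355, -0.2428, 0.2953]
eef_rot: [-1.885, -0.983, 0.507]
wrist_force: [0.5, 0.4, 0.4]
finger_gap: 0.998
```

```bash
python3 st.py; python3 go.py 0.355 -0.241 0.295 -25 31
```

```text
1.85 q [-0.6304 -0.471  -0.7746  0.7511  0.041   0.0337] p [ 0.355  -0.2428  0.2953] gap 0.998 F [0.4722 0.3532 0.3901] M [0.2752 0.4719 0.0536]
y [ 0.4224 -0.2575 -0.869 ] x [0.5959 0.8013 0.0523]
[ 0.0014 -0.0002  0.0011 -0.0205 -0.2017 -0.0573]
```

Emit:
carry_out(steps=[[[0.001,0,0.001,-0.02,-0.2,-0.057,-1],[0.001,0,0.001,-0.02,-0.2,-0.057,-1],[0.001,0,0.001,-0.02,-0.2,-0.057,-1]]])

```text
clock: 2.15
position: [0.3544, -0.2422, 0.2947]
eef_rot: [-1.846, -1.165, 0.656]
wrist_force: [0.2, 0.4, -0.1]
finger_gap: 0.999
```

```bash
python3 st.py
python3 - <<'E'
from station import ctrl
import cv2,pickle
m=ctrl.camera_model("wrist");im=ctrl.get_image("wrist")
cv2.imwrite("pics/w1.png",im[:,:,::-1]); pickle.dump(m,open("w1.pkl","wb"))
im=ctrl.get_image("top"); cv2.imwrite("pics/t1.png",im[:,:,::-1])
E
```

```text
2.15 q [-0.6959 -0.4811 -0.79    0.7367  0.1296 -0.2135] p [ 0.3544 -0.2422  0.2947] gap 0.999 F [ 0.2001  0.4458 -0.1103] M [ 0.2607  0.4746 -0.0314]
y [ 0.4644 -0.2196 -0.858 ] x [0.432  0.9019 0.003 ]
```

View pics/w1.png

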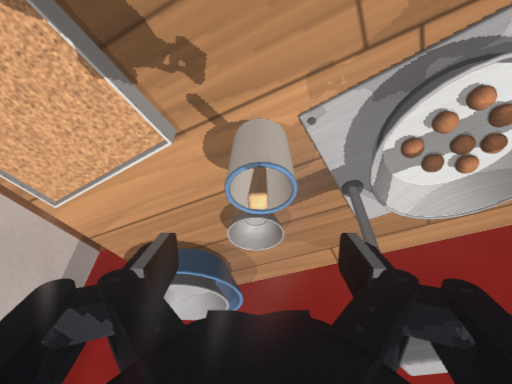

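View pics/t1.png

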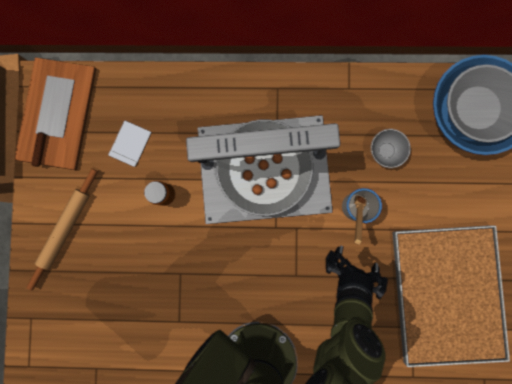

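Run:
```python
from h import *
im=cv2.imread("pics/w1.png"); crop(im,215,110,305,255,4,"pics/c_w1.png")
```

```text
(no output)
```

View pics/c_w1.png

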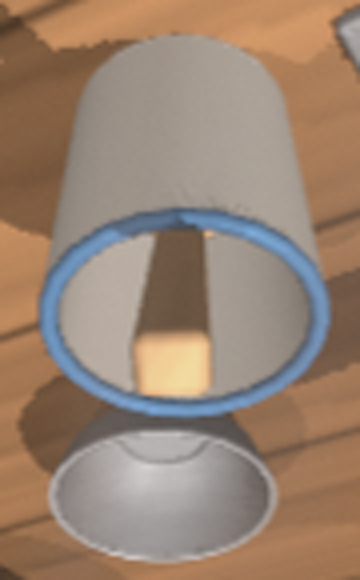

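```bash
cat > m2.py <<'E'
from h import *
from station import ctrl
import pickle
np.set_printoptions(precision=4,suppress=True)
T=ctrl.camera_model("top");S=ctrl.camera_model("scene");W=pickle.load(open("w1.pkl","rb"))
c=lambda x,y,x0,y0,k:(x0+(x+.5)/k-.5,y0+(y+.5)/k-.5)
et=c(196,500,330,170,7);es=c(290,33,165,110,6);ew=c(173,366,215,110,4)
for o in ([(T,et),(S,es)],[(T,et),(W,ew)],[(S,es),(W,ew)],[(T,et),(S,es),(W,ew)]): print("end",*tri(o))
# rim centre: wrist
im=cv2.resize(cv2.imread("pics/w1.png")[110:255,215:305],None,fx=4,fy=4,interpolation=cv2.INTER_CUBIC)
h=cv2.cvtColor(im,cv2.COLOR_BGR2HSV);k=((h[...,0]>95)&(h[...,0]<125)&(h[...,1]>90)).astype(np.uint8)
k[:190]=0;k[420:]=0
cn=max(cv2.findContours(k,cv2.RETR_EXTERNAL,cv2.CHAIN_APPROX_NONE)[0],key=len)
pw=c(*cn[:,0,:].T.astype(float),215,110,4); P=plane(W,np.c_[pw[0],pw[1]],.115)
(cx,cy),r=cv2.minEnclosingCircle(P[:,:2].astype(np.float32)); print("rim wrist",cx,cy,r)
A=np.c_[2*P[:,:2],np.ones(len(P))];x=np.linalg.lstsq(A,(P[:,:2]**2).sum(1),rcond=None)[0];print("lsq",x[:2],np.sqrt(x[2]+x[0]**2+x[1]**2))
def pl(m,a,b):
    o,d=ray(m,[a,b]); n=np.cross(d[0],d[1]); return n/np.linalg.norm(n)
lt=pl(T,et,c(208,270,330,170,7)); ls=pl(S,es,c(222,200,165,110,6)); lw=pl(W,ew,c(181,233,215,110,4))
for n,(a,b) in dict(ts=(lt,ls),sw=(ls,lw)).items():
    u=np.cross(a,b);u/=np.linalg.norm(u);u*=np.sign(u[2]);print(n,u,"tilt",np.degrees(np.arccos(u[2])),"az",np.degrees(np.arctan2(-u[1],-u[0])))
E
python3 m2.py
```

```text
end [ 0.3876 -0.256   0.2346] [np.float64(0.0005811440459521653), np.float64(0.0005811440459520198)]
end [ 0.3868 -0.2573  0.2295] [np.float64(0.0007057287086801995), np.float64(0.0007057287086803622)]
end [ 0.385  -0.2578  0.232 ] [np.float64(0.0009500369851970812), np.float64(0.0009500369851971796)]
end [ 0.386  -0.2571  0.232 ] [np.float64(0.001512944072055339), np.float64(0.0014677285646408507), np.float64(0.0012410956670172977)]
rim wrist 0.48483991622924805 -0.30242785811424255 0.050126612186431885
lsq [ 0.4847 -0.3001] 0.047081538897585415
ts [-0.4264  0.2123  0.8793] tilt 28.445936346964164 az -26.46260663503641
sw [-0.458   0.1938  0.8676] tilt 29.820909142100525 az -22.938818484118904
```

```bash
python3 go.py .4068 -.2663 .1955 -24 32
```

```text
[ 0.0002  0.1147  0.0019 -0.019  -0.027  -0.0118]
```

Emit:
carry_out(steps=[[[0.0,0.03,0.002,-0.019,-0.027,-0.012,-1],[0.0,0.06,0.002,-0.019,-0.027,-0.012,-1],[0.0,0.09,0.002,-0.019,-0.027,-0.012,-1],[0.0,0.115,0.002,-0.019,-0.027,-0.012,-1],[0.0,0.115,0.002,-0.019,-0.027,-0.012,-1]]])

```text
clock: 2.75
position: [0.4065, -0.2651, 0.1918]
eef_rot: [-1.844, -1.201, 0.668]
wrist_force: [-0.3, 0.4, 1.2]
finger_gap: 1.0
```

```bash
python3 st.py
python3 - <<'E'
from station import ctrl
from h import *
im=ctrl.get_image("wrist")[:,:,::-1]; cv2.imwrite("pics/w2.png",im)
im=ctrl.get_image("top")[:,:,::-1]; crop(im,310,160,420,280,5,"pics/t2.png")
E
```

```text
2.75 q [-0.6632 -0.2805 -0.9312  0.3807  0.1297 -0.2098] p [ 0.4065 -0.2651  0.1918] gap 1.0 F [-0.2885  0.3887  1.2047] M [0.2132 0.5243 0.0573]
y [ 0.4809 -0.2116 -0.8508] x [0.4051 0.9143 0.0016]
```

View pics/w2.png

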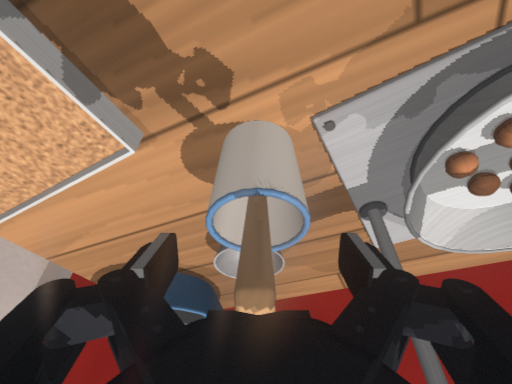

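View pics/t2.png

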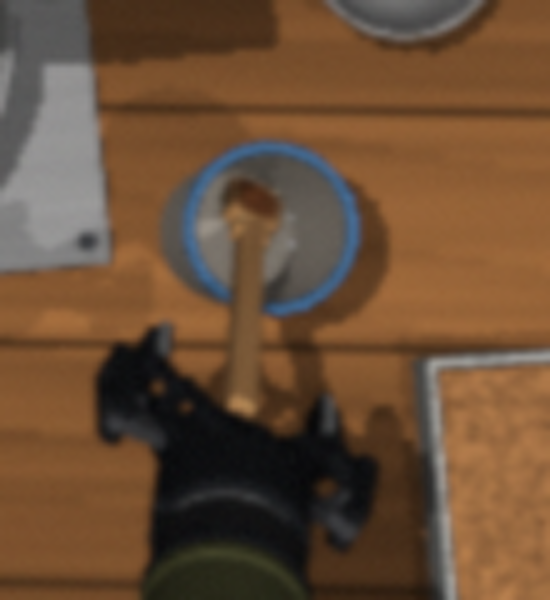

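Run:
```python
from h import *
from station import ctrl
np.set_printoptions(precision=4,suppress=True)
s=ctrl.get_state();Rm=R.from_rotvec(s["eef_rot"]).as_matrix()
W=ctrl.camera_model("wrist");T=ctrl.camera_model("top")
for e in ([.386,-.257,.232],[.3876,-.256,.2346],[.3868,-.2573,.2295]): print(Rm.T@(np.array(e)-s["position"]),proj(W,e),proj(T,e))
print(310+241/5,160+403/5)
# predicted handle pixels in wrist for az/tilt
e=np.array([.386,-.257,.232])
for az,t in ((-24,30),(-24,32),(-24,34),(-22,32),(-26,32)):
    u=-axes(az,t)[:,1]; print(az,t,proj(W,[e-.11*u, e-.13*u]).ravel(), proj(T,[e-.13*u]))
```

```text
[-0.0004 -0.0435 -0.0003] [[258.2867 301.7416]] [[357.9526 241.4473]]
[ 0.0011 -0.0451 -0.0026] [[262.4569 309.7875]] [[357.7804 240.8764]]
[-0.0004 -0.0409  0.0003] [[258.3924 296.0551]] [[357.8612 241.0851]]
358.2 240.6
-24 30 [257.7009 203.3756 257.6528 195.2908] [[358.7632 218.5118]]
-24 32 [257.7007 208.0755 257.6528 200.4199] [[359.4985 217.2778]]
-24 34 [257.7008 212.7859 257.6531 205.5508] [[360.2348 216.0661]]
-22 32 [260.3296 208.0447 260.4966 200.3857] [[358.7186 216.9363]]
-26 32 [255.0717 208.0483 254.8089 200.3892] [[360.2666 217.6461]]
```

Emit:
carry_out(steps=[[[0,0,0,0,0,0,1],[0,0,0,0,0,0,1],[0,0,0,0,0,0,1],[0,0,0,0,0,0,1],[0,0,0,0,0,0,1]]])

```text
clock: 3.35
position: [0.4071, -0.2665, 0.1957]
eef_rot: [-1.85, -1.203, 0.665]
wrist_force: [-1.1, -0.5, 0.2]
finger_gap: 0.179
```

```bash
python3 st.py
```

```text
3.35 q [-0.6651 -0.2859 -0.9287  0.3824  0.1303 -0.2102] p [ 0.4071 -0.2665  0.1957] gap 0.179 F [-1.1092 -0.4551  0.2327] M [ 0.0546  0.4635 -0.1086]
y [ 0.4851 -0.2154 -0.8475] x [0.4063 0.9138 0.0003]
```

Emit:
carry_out(steps=[[[0,-0.017,-0.0106,0,0,0,1],[0,-0.034,-0.0212,0,0,0,1],[0,-0.059,-0.037,0,0,0,1],[0,-0.093,-0.058,0,0,0,1],[0,-0.123,-0.077,0,0,0,1]]])

```text
clock: 3.85
position: [0.4067, -0.2663, 0.3419]
eef_rot: [-1.85, -1.202, 0.666]
wrist_force: [1.3, -0.7, 0.2]
finger_gap: 0.181
```

```bash
python3 st.py
python3 - <<'E'
from station import ctrl
from h import *
import pickle
pickle.dump(ctrl.camera_model("wrist"),open("w3.pkl","wb"))
im=ctrl.get_image("wrist")[:,:,::-1]; cv2.imwrite("pics/w3.png",im)
im=ctrl.get_image("top")[:,:,::-1]; cv2.imwrite("pics/top3.png",im);crop(im,310,160,420,280,5,"pics/t3.png")
im=ctrl.get_image("scene")[:,:,::-1]; cv2.imwrite("pics/s3.png",im);crop(im,150,80,280,200,5,"pics/s3c.png")
E
```

```text
3.85 q [-0.6652 -0.3817 -0.6434  0.7643  0.1303 -0.2103] p [ 0.4067 -0.2663  0.3419] gap 0.181 F [ 1.3254 -0.6578  0.2032] M [0.22   0.5492 0.0376]
y [ 0.4845 -0.215  -0.848 ] x [0.4063 0.9138 0.0005]
```

View pics/w3.png

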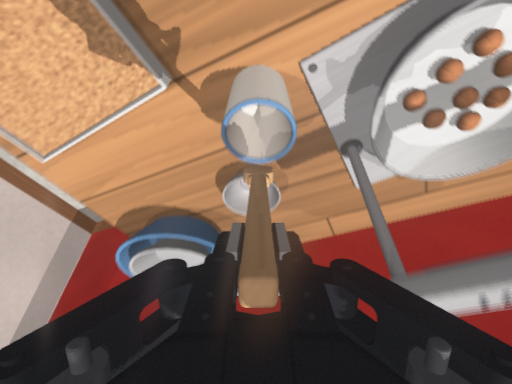

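View pics/t3.png

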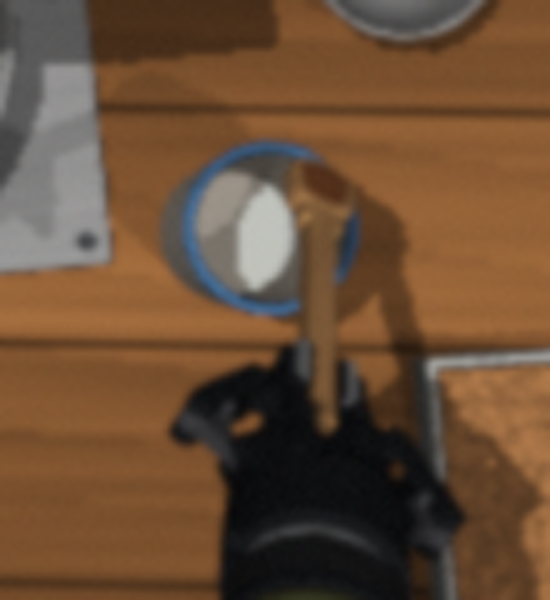

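View pics/s3c.png

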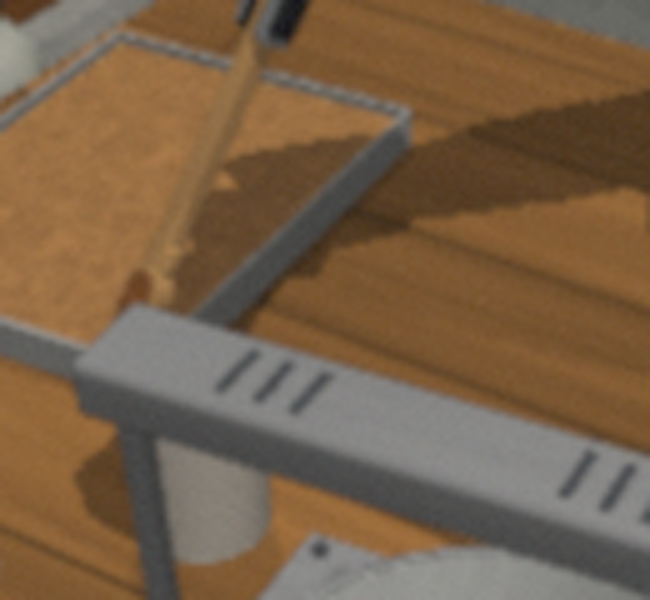

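Run:
```python
from h import *
from station import ctrl
np.set_printoptions(precision=4,suppress=True)
s=ctrl.get_state();Rm=R.from_rotvec(s["eef_rot"]).as_matrix();p=s["position"]
for n,(x0,y0,k) in dict(top=(310,160,5),scene=(150,80,5),wrist=(0,0,1)).items():
    m=ctrl.camera_model(n)
    for nm,q in dict(tip=[0,.217,0],neck=[0,.157,0],end=[0,-.043,0],tipL=[.019,.207,0],tipR=[-.019,.207,0],ten=[0,.217,-.01],tip10=[0,.207,0]).items():
        print(n,nm,((proj(m,p+Rm@np.array(q))[0]-[x0,y0])*k).round(0))
```

```text
top tip [317. 169.]
top neck [316. 219.]
top end [313. 423.]
top tipL [285. 163.]
top tipR [348. 192.]
top ten [325. 155.]
top tip10 [317. 177.]
scene tip [126. 347.]
scene neck [163. 262.]
scene end [296. -44.]
scene tipL [147. 348.]
scene tipR [118. 317.]
scene ten [113. 344.]
scene tip10 [132. 333.]
wrist tip [258. 170.]
wrist neck [258. 181.]
wrist end [259. 300.]
wrist tipL [273. 172.]
wrist tipR [243. 172.]
wrist ten [258. 178.]
wrist tip10 [258. 172.]
```

```bash
cat >> h.py <<'E'
C0=np.array([.5966,-.010,.015]); YAW=6.15; TL=.217
ex=np.array([np.cos(np.radians(YAW)),np.sin(np.radians(YAW)),0]); ey=np.array([-ex[1],ex[0],0])
def w2s(p): d=np.atleast_2d(p)-C0; return np.c_[d@ex,d@ey,d[:,2]]*1000
def tcp(x,y,z,az=6,tilt=33):
    Rt=axes(az,tilt); return C0+ex*x/1000+ey*y/1000+[0,0,z/1000]-TL*Rt[:,1],Rt
E
cat > sp.py <<'E'
# usage: sp.py "x y z [az tilt]" ...  -> tool shifts from the present pose ; prints present tip in station mm
import sys
from h import *
from station import ctrl
np.set_printoptions(precision=4,suppress=True)
s=ctrl.get_state(); Rm=R.from_rotvec(s["eef_rot"]).as_matrix()
print("t",round(s["clock"],2),"tip",w2s(s["position"]+TL*Rm[:,1])[0].round(1),"F",s["wrist_force"].round(1),"M",s["torque"].round(2),"gap",round(s["finger_gap"],3),"q",s["joint_pos"].round(2))
for a in sys.argv[1:]:
    p,Rt=tcp(*[float(v) for v in a.split()]); print(p.round(3),rel(p,Rt,s))
E
python3 sp.py "-40 -55 130" "-30 -55 75" "70 -55 45"
```

```text
t 4.0 tip [-114.6 -294.2  145.3] F [-0.3  0.7 -1.6] M [0.28 0.63 0.01] gap 0.18 q [-0.67 -0.38 -0.64  0.76  0.13 -0.21]
[ 0.445 -0.081  0.327] [ 0.1851 -0.0084  0.0443 -0.012  -0.4399 -0.2829]
[ 0.455 -0.08   0.272] [ 0.1902  0.0427  0.0664 -0.012  -0.4399 -0.2829]
[ 0.555 -0.07   0.242] [ 0.2404  0.1143  0.0093 -0.012  -0.4399 -0.2829]
```

Emit:
carry_out(steps=[[[0.04,0,0.01,0,-0.09,-0.06,1],[0.08,0,0.02,0,-0.18,-0.115,1],[0.12,-0.004,0.03,-0.006,-0.27,-0.175,1],[0.155,-0.006,0.037,-0.01,-0.36,-0.23,1],[0.185,-0.008,0.044,-0.012,-0.44,-0.283,1]]])

```text
clock: 4.5
position: [0.4433, -0.0785, 0.3217]
eef_rot: [-1.535, -1.718, 0.935]
wrist_force: [1.0, -0.0, -0.6]
finger_gap: 0.179
```

```bash
python3 sp.py "-40 -55 130" "-30 -55 75" "70 -55 50" "72 -55 9"
```

```text
t 4.5 tip [-42.7 -50.6 124. ] F [ 1.  -0.  -0.6] M [-0.03  0.62 -0.  ] gap 0.179 q [-0.35 -0.44 -0.72  0.77  0.24 -0.39]
[ 0.445 -0.081  0.327] [-0.003  -0.0036 -0.0042 -0.006   0.0014  0.0067]
[ 0.455 -0.08   0.272] [-0.0033  0.0481  0.0171 -0.006   0.0014  0.0067]
[ 0.555 -0.07   0.247] [-0.0036  0.1231 -0.0536 -0.006   0.0014  0.0067]
[ 0.557 -0.069  0.206] [-0.0038  0.1587 -0.0332 -0.006   0.0014  0.0067]
```

Emit:
carry_out(steps=[[[-0.003,0.024,0.008,-0.006,0,0.007,1],[-0.003,0.048,0.017,-0.006,0,0.007,1],[-0.003,0.073,-0.007,-0.006,0,0.007,1],[-0.003,0.098,-0.03,-0.006,0,0.007,1],[-0.003,0.123,-0.053,-0.006,0,0.007,1]]])

```text
clock: 5.0
position: [0.5549, -0.0711, 0.2466]
eef_rot: [-1.55, -1.713, 0.932]
wrist_force: [0.1, -0.6, -0.3]
finger_gap: 0.175
```

```bash
python3 sp.py "70 -55 50" "72 -55 9"
python3 - <<'E'
from station import ctrl
from h import *
im=ctrl.get_image("wrist")[:,:,::-1]; cv2.imwrite("pics/w4.png",im)
im=ctrl.get_image("scene")[:,:,::-1]; cv2.imwrite("pics/s4.png",im);crop(im,150,120,340,300,4,"pics/s4c.png")
E
python3 sp.py "70 -55 50"
```

```text
t 5.0 tip [ 70.1 -57.3  49.6] F [ 0.1 -0.6 -0.3] M [-0.03  0.65  0.01] gap 0.175 q [-0.23 -0.18 -0.73  0.46  0.18 -0.28]
[ 0.555 -0.07   0.247] [ 0.0016 -0.0004 -0.     -0.0003 -0.0024 -0.0033]
[ 0.557 -0.069  0.206] [ 0.0017  0.035   0.0206 -0.0003 -0.0024 -0.0033]
t 5.1 tip [ 71.4 -56.8  48.7] F [-0.7 -0.4 -1.1] M [-0.08  0.73 -0.03] gap 0.178 q [-0.23 -0.17 -0.73  0.46  0.18 -0.28]
[ 0.555 -0.07   0.247] [ 0.0014 -0.0018  0.0008 -0.0013 -0.0012 -0.0018]
```

View pics/w4.png

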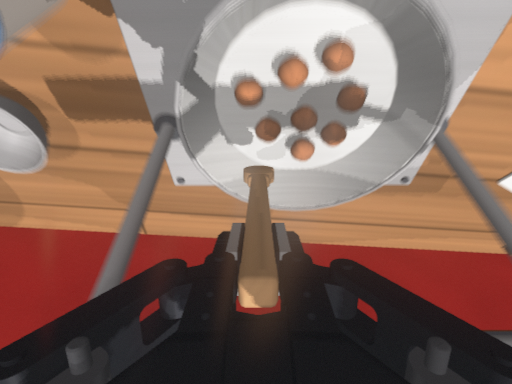

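View pics/s4c.png

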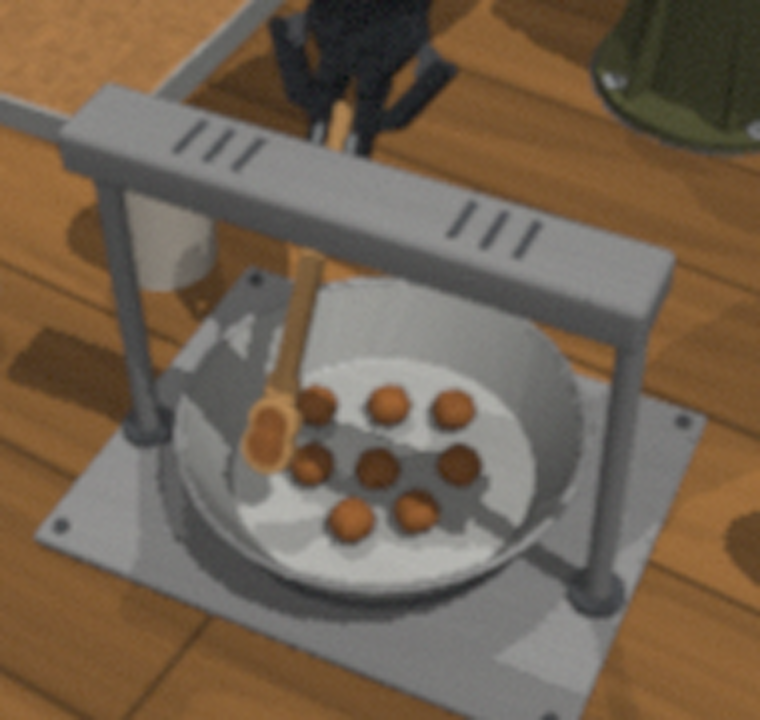

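```bash
python3 - <<'E'
from h import *
from station import ctrl
S=ctrl.camera_model("scene")
for z in (40,49,60):
    print(z,((proj(S,C0+ex*.0714-ey*.0568+[0,0,z/1000])[0]-[150,120])*4).round(0))
print(((proj(S,C0+ex*.0714-ey*.0568+[0,0,.0487]+.1*np.array([-.54,-.057,.839]))[0]-[150,120])*4).round(0))
E
python3 sp.py "72 -55 9" "-50 -55 9"
```

```text
40 [263. 476.]
49 [262. 467.]
60 [261. 457.]
[294. 331.]
t 5.1 tip [ 71.4 -56.8  48.7] F [-0.7 -0.4 -1.1] M [-0.08  0.73 -0.03] gap 0.178 q [-0.23 -0.17 -0.73  0.46  0.18 -0.28]
[ 0.557 -0.069  0.206] [ 0.0014  0.0337  0.0214 -0.0013 -0.0012 -0.0018]
[ 0.435 -0.082  0.206] [ 0.0009 -0.0326  0.1238 -0.0013 -0.0012 -0.0018]
```

Emit:
carry_out(steps=[[[0.001,0.017,0.011,0,0,0,1],[0.001,0.034,0.021,0,0,0,1],[0.001,0.034,0.021,0,0,0,1],[0.001,0.026,0.034,0,0,0,1],[0.001,0.018,0.046,0,0,0,1]]])

```text
clock: 5.6
position: [0.5253, -0.0737, 0.2094]
eef_rot: [-1.552, -1.715, 0.931]
wrist_force: [-0.1, -0.1, 0.1]
finger_gap: 0.182
```

Emit:
carry_out(steps=[[[0.0,-0.007,0.0105,0,0,0,1],[0.0,-0.014,0.021,0,0,0,1],[0.0,-0.021,0.032,0,0,0,1],[0.0,-0.028,0.043,0,0,0,1],[0.0,-0.035,0.053,0,0,0,1]]])

```text
clock: 6.1
position: [0.4622, -0.0801, 0.2095]
eef_rot: [-1.552, -1.715, 0.931]
wrist_force: [0.4, 0.0, -1.2]
finger_gap: 0.178
```

```bash
cat > look.py <<'E'
import sys
from h import *
from station import ctrl
np.set_printoptions(precision=0,suppress=True)
n=sys.argv[1]; cams=sys.argv[2:] or ["scene"]
W0=np.array([[.5814,-.0785],[.5525,-.0326],[.5315,.011],[.6299,-.05],[.5762,.0417],[.6091,-.0071],[.6257,.036],[.6566,.0007]])
S0=w2s(np.c_[W0,np.full(8,.0285)])[:,:2]
for c in cams:
    m=ctrl.camera_model(c); im=ctrl.get_image(c)[:,:,::-1].copy(); cv2.imwrite(f"pics/{c}{n}.png",im)
    big=cv2.resize(im,None,fx=4,fy=4,interpolation=cv2.INTER_CUBIC) ; h=cv2.cvtColor(big,cv2.COLOR_BGR2HSV)
    k=((h[...,1]>110)&(h[...,0]<20)).astype(np.uint8)
    th=np.linspace(0,2*np.pi,60); z=.045
    poly=proj(m,C0+np.outer(np.cos(th),ex)*.125+np.outer(np.sin(th),ey)*.125+[0,0,.025]); mk=np.zeros_like(k); cv2.fillPoly(mk,[np.int32((poly+.5)*4)],1)
    k&=mk; N,l,st,ce=cv2.connectedComponentsWithStats(k); out=[]
    for i in range(1,N):
        if st[i][4]>250: p=w2s(plane(m,(ce[i]+.5)/4-.5,.0285))[0]; out.append((*p[:2],st[i][4]))
    print(c);print(np.array(out))
    for j,s in enumerate(S0):
        u=((proj(m,C0+ex*s[0]/1000+ey*s[1]/1000+[0,0,.0135])[0]+.5)*4).astype(int); cv2.circle(big,tuple(int(v) for v in u),5,(0,255,0),2); cv2.putText(big,str(j),tuple(int(v) for v in u),0,.6,(255,255,0),2)
    u0=((poly.min(0)-12)*4).astype(int).clip(0);u1=((poly.max(0)+12)*4).astype(int)
    cr=big[u0[1]:u1[1],u0[0]:u1[0]]; f=min(1,780/cr.shape[1],580/cr.shape[0]); cv2.imwrite(f"pics/{c}{n}c.png",cv2.resize(cr,None,fx=f,fy=f,interpolation=cv2.INTER_AREA))
E
python3 look.py 5 scene wrist; python3 sp.py
```

```text
scene
[[ -60.  -50. 5334.]
 [ -63.   27. 1134.]
 [ -15.   53. 1114.]
 [  12.    1. 1196.]
 [  35.   42. 1294.]
 [  61.    4. 1340.]]
wrist
[[ -57.   32. 4405.]
 [ -54.  -39. 7458.]
 [ -55.  -77. 4799.]
 [ -50.   -5. 5426.]
 [ -13.   57. 3922.]
 [  41.   47. 2350.]
 [  70.    7. 2004.]]
t 6.2 tip [-23.2 -56.5  12.2] F [ 0.2 -0.3 -0.1] M [-0.1   0.64 -0.03] gap 0.177 q [-0.33 -0.33 -0.93  0.44  0.23 -0.36]
```

View pics/scene5c.png

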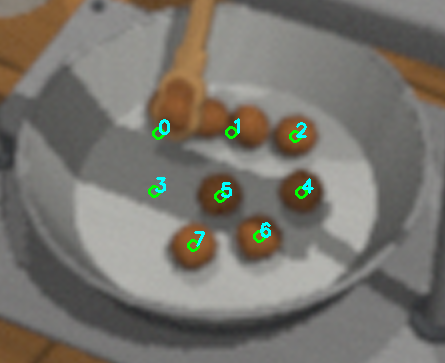

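View pics/wrist5c.png

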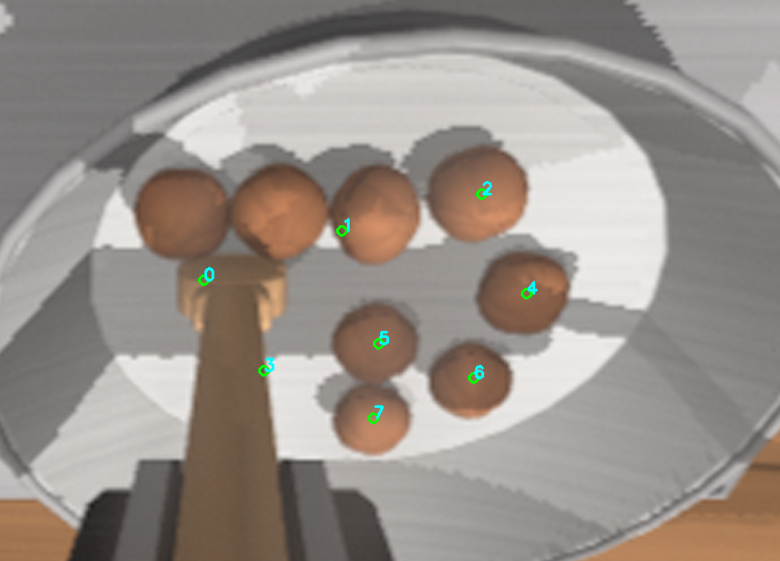

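```bash
python3 sp.py "-15 -50 48" "30 0 50" "78 48 50" "78 48 10" "-12 48 10"
```

```text
t 6.2 tip [-23.2 -56.5  12.2] F [ 0.2 -0.3 -0.1] M [-0.1   0.64 -0.03] gap 0.177 q [-0.33 -0.33 -0.93  0.44  0.23 -0.36]
[ 0.47  -0.074  0.245] [ 0.0056 -0.0255 -0.0267  0.0016 -0.0029 -0.0042]
[ 0.509 -0.019  0.247] [ 0.0559 -0.0029 -0.0653  0.0016 -0.0029 -0.0042]
[0.551 0.034 0.247] [ 0.1043  0.023  -0.1052  0.0016 -0.0029 -0.0042]
[0.551 0.034 0.207] [ 0.1044  0.0565 -0.0834  0.0016 -0.0029 -0.0042]
[0.462 0.024 0.207] [ 0.1037  0.0074 -0.008   0.0016 -0.0029 -0.0042]
```

Emit:
carry_out(steps=[[[0.005,-0.026,-0.027,0,0,0,1],[0.03,-0.015,-0.046,0,0,0,1],[0.056,-0.003,-0.066,0,0,0,1],[0.08,0.01,-0.086,0,0,0,1],[0.104,0.023,-0.105,0,0,0,1]]])

```text
clock: 6.7
position: [0.554, 0.0351, 0.2477]
eef_rot: [-1.552, -1.716, 0.93]
wrist_force: [1.2, -0.6, 0.1]
finger_gap: 0.177
```

```bash
python3 sp.py "78 48 50" "78 48 10" "-12 48 10"
```

```text
t 6.7 tip [81.3 48.3 51.1] F [ 1.2 -0.6  0.1] M [-0.11  0.67  0.02] gap 0.177 q [ 0.05 -0.21 -0.76  0.44  0.03 -0.05]
[0.551 0.034 0.247] [-0.0011 -0.0009  0.0026  0.0034 -0.0016 -0.0036]
[0.551 0.034 0.207] [-0.001   0.0326  0.0245  0.0034 -0.0016 -0.0036]
[0.462 0.024 0.207] [-0.0016 -0.0167  0.0998  0.0034 -0.0016 -0.0036]
```

Emit:
carry_out(steps=[[[-0.001,0.017,0.013,0,0,0,1],[-0.001,0.033,0.0245,0,0,0,1],[-0.001,0.033,0.0245,0,0,0,1],[-0.001,0.025,0.037,0,0,0,1],[-0.001,0.017,0.049,0,0,0,1]]])

```text
clock: 7.2
position: [0.5217, 0.0293, 0.207]
eef_rot: [-1.552, -1.715, 0.93]
wrist_force: [-0.1, -0.3, -0.8]
finger_gap: 0.171
```

Emit:
carry_out(steps=[[[0.0,-0.0075,0.011,0,0,0,1],[0.0,-0.015,0.023,0,0,0,1],[0.0,-0.022,0.034,0,0,0,1],[0.0,-0.029,0.045,0,0,0,1],[0.0,-0.034,0.051,0,0,0,1]]])

```text
clock: 7.7
position: [0.4601, 0.023, 0.2078]
eef_rot: [-1.553, -1.715, 0.93]
wrist_force: [0.8, -0.8, -1.3]
finger_gap: 0.179
```

```bash
python3 look.py 6 wrist; python3 sp.py "-12 48 50" "92 5 50" "92 5 10" "0 5 10"
```

```text
wrist
[[  -63.    27. 14426.]
 [  -54.   -41. 25173.]
 [  -40.    72.  5942.]
 [   12.    -1.  5119.]
 [   64.     2.  3730.]]
t 7.75 tip [-14.2  46.3  11. ] F [-1.2 -0.5 -0.2] M [-0.08  0.69  0.03] gap 0.178 q [ 0.02 -0.39 -0.97  0.41  0.04 -0.07]
[0.462 0.024 0.247] [ 0.0008 -0.0315 -0.0238  0.0028 -0.0023 -0.004 ]
[ 0.57  -0.008  0.247] [-0.0415  0.0256 -0.111   0.0028 -0.0023 -0.004 ]
[ 0.57  -0.008  0.207] [-0.0414  0.0591 -0.0891  0.0028 -0.0023 -0.004 ]
[ 0.479 -0.017  0.207] [-0.042   0.0088 -0.0121  0.0028 -0.0023 -0.004 ]
```

View pics/wrist6c.png

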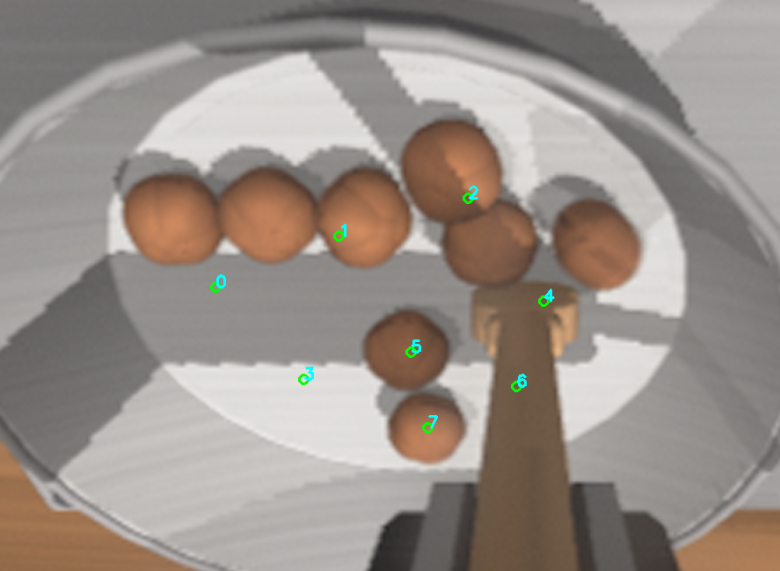

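```bash
python3 sp.py "-6 46 50" "95 4 50" "95 4 11" "-5 4 10"
```

```text
t 7.75 tip [-14.2  46.3  11. ] F [-1.2 -0.5 -0.2] M [-0.08  0.69  0.03] gap 0.178 q [ 0.02 -0.39 -0.97  0.41  0.04 -0.07]
[0.468 0.023 0.247] [-0.0012 -0.0282 -0.0288  0.0028 -0.0023 -0.004 ]
[ 0.573 -0.008  0.247] [-0.0425  0.0273 -0.1135  0.0028 -0.0023 -0.004 ]
[ 0.573 -0.008  0.208] [-0.0424  0.0599 -0.0922  0.0028 -0.0023 -0.004 ]
[ 0.474 -0.019  0.207] [-0.0431  0.0061 -0.0079  0.0028 -0.0023 -0.004 ]
```

Emit:
carry_out(steps=[[[-0.001,-0.028,-0.029,0,0,0,1],[-0.012,-0.014,-0.05,0,0,0,1],[-0.022,0.0,-0.072,0,0,0,1],[-0.033,0.014,-0.093,0,0,0,1],[-0.043,0.027,-0.1135,0,0,0,1]]])

```text
clock: 8.25
position: [0.5759, -0.009, 0.2471]
eef_rot: [-1.553, -1.716, 0.93]
wrist_force: [0.0, 1.1, -0.0]
finger_gap: 0.179
```

```bash
python3 sp.py "95 4 50" "95 4 11" "5 4 10"
```

```text
t 8.25 tip [98.3  2.  50.5] F [ 0.   1.1 -0. ] M [-0.04  0.63  0.02] gap 0.179 q [-0.06 -0.16 -0.72  0.43  0.09 -0.14]
[ 0.573 -0.008  0.247] [ 0.0011 -0.0014  0.0023  0.0034 -0.0021 -0.004 ]
[ 0.573 -0.008  0.208] [ 0.0012  0.0313  0.0237  0.0034 -0.0021 -0.004 ]
[ 0.484 -0.018  0.207] [ 0.0006 -0.0172  0.0995  0.0034 -0.0021 -0.004 ]
```

Emit:
carry_out(steps=[[[0.001,0.015,0.012,0,0,0,1],[0.001,0.031,0.024,0,0,0,1],[0.001,0.031,0.024,0,0,0,1],[0.001,0.022,0.037,0,0,0,1],[0.001,0.015,0.049,0,0,0,1]]])

```text
clock: 8.75
position: [0.5417, -0.0109, 0.2083]
eef_rot: [-1.553, -1.716, 0.93]
wrist_force: [0.4, -0.3, -0.2]
finger_gap: 0.178
```

Emit:
carry_out(steps=[[[0.0,-0.0075,0.011,0,0,0,1],[0.0,-0.015,0.023,0,0,0,1],[0.0,-0.022,0.034,0,0,0,1],[0.0,-0.029,0.045,0,0,0,1],[0.0,-0.032,0.05,0,0,0,1]]])

```text
clock: 9.25
position: [0.4808, -0.0169, 0.2065]
eef_rot: [-1.552, -1.715, 0.931]
wrist_force: [-0.6, 0.3, -0.3]
finger_gap: 0.178
```

```bash
python3 look.py 7 wrist scene; python3 sp.py
```

```text
wrist
[[  -62.   -30. 45087.]
 [  -61.    28. 17763.]
 [  -50.    87.  4495.]]
scene
[[ -57.  -11. 9406.]
 [ -55.   82. 1247.]]
t 9.35 tip [3.3 4.3 9.9] F [-0.7 -0.2 -0.3] M [-0.05  0.62  0.04] gap 0.184 q [-0.11 -0.33 -0.94  0.39  0.11 -0.18]
```

View pics/wrist7c.png

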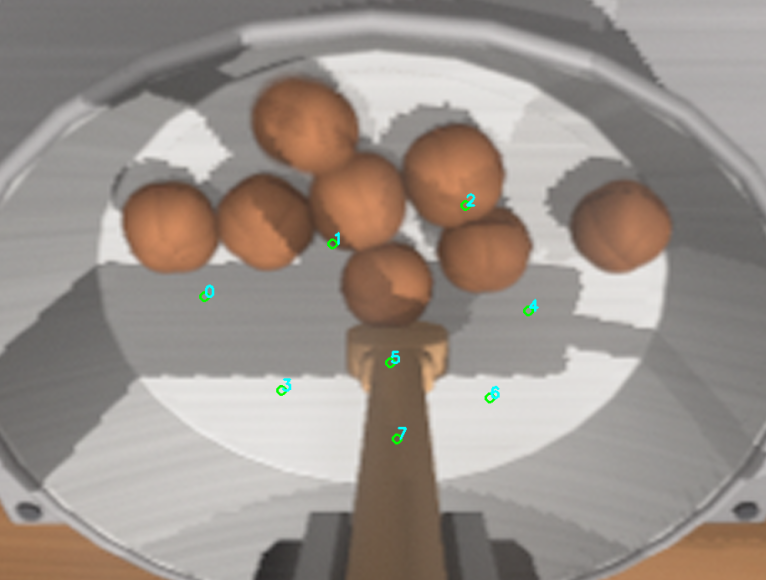

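View pics/scene7c.png

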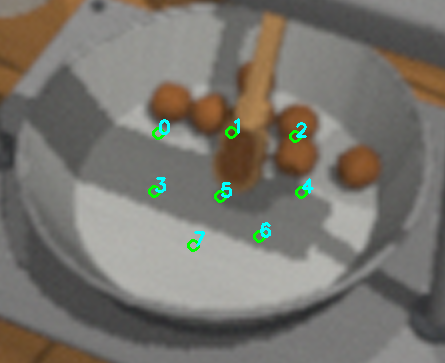

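Seven walnuts have moved well away; number 2 has hardly moved. I'll measure the touching walnuts more exactly from crop pixels, since the arm has not moved since.

```bash
python3 - <<'E'
from h import *
from station import ctrl
np.set_printoptions(precision=0,suppress=True)
m=ctrl.camera_model("wrist"); th=np.linspace(0,2*np.pi,60)
poly=proj(m,C0+np.outer(np.cos(th),ex)*.125+np.outer(np.sin(th),ey)*.125+[0,0,.025])
u0=((poly.min(0)-12)*4).astype(int).clip(0);u1=((poly.max(0)+12)*4).astype(int).clip(0,[2048,1536]); f=min(1,780/(u1-u0)[0],580/(u1-u0)[1]); print(u0,u1,f)
pts=np.array([[170,228],[265,222],[305,125],[358,200],[453,175],[485,248],[387,283],[621,226]],float)
print(w2s(plane(m,(pts/f+u0+.5)/4-.5,.0285))[:,:2])
m=ctrl.camera_model("scene");poly=proj(m,C0+np.outer(np.cos(th),ex)*.125+np.outer(np.sin(th),ey)*.125+[0,0,.025])
u0=((poly.min(0)-12)*4).astype(int).clip(0)
print(w2s(plane(m,(np.array([[170,104],[208,113],[297,124],[294,155],[359,166],[250,78]],float)+u0+.5)/4-.5,.0285))[:,:2])
E
python3 sp.py "-60 9 90 40 12" "-88 9 62 40 12" "-88 9 9 40 12" "-50 34 9 40 12"
```

```text
[559 277] [1476  972] 0.8345323741007195
[[-54. -73.]
 [-56. -40.]
 [-93. -24.]
 [-65.  -8.]
 [-74.  23.]
 [-44.  36.]
 [-28.   1.]
 [-54.  82.]]
[[ -52.  -72.]
 [ -56.  -42.]
 [ -74.   24.]
 [ -45.   34.]
 [ -55.   82.]
 [-103.  -28.]]
t 9.35 tip [3.3 4.3 9.9] F [-0.7 -0.2 -0.3] M [-0.05  0.62  0.04] gap 0.184 q [-0.11 -0.33 -0.94  0.39  0.11 -0.18]
[ 0.501 -0.036  0.317] [-0.0217 -0.0828 -0.0756  0.3573 -0.5539 -0.2326]
[ 0.474 -0.039  0.289] [-0.0218 -0.0747 -0.0368  0.3573 -0.5539 -0.2326]
[ 0.474 -0.039  0.236] [-0.0217 -0.0303 -0.0078  0.3573 -0.5539 -0.2326]
[ 0.509 -0.011  0.236] [ 0.0036 -0.0097 -0.0395  0.3573 -0.5539 -0.2326]
```

```bash
cat >> h.py <<'E'
def tcps(x,y,z,az=6,tilt=33,spin=0):
    p,Rt=tcp(x,y,z,az,tilt); return p,Rt@R.from_rotvec([0,np.radians(spin),0]).as_matrix()
E
sed -i 's/tcp(\*\[/tcps(*[/' sp.py; python3 sp.py "5 -5 65" "-20 -30 60 6 22 90" "-20 -30 14 6 22 90"
```

```text
t 9.35 tip [3.3 4.3 9.9] F [-0.7 -0.2 -0.3] M [-0.05  0.62  0.04] gap 0.184 q [-0.11 -0.33 -0.94  0.39  0.11 -0.18]
[ 0.485 -0.027  0.262] [-0.0102 -0.0452 -0.0321  0.0025 -0.0022 -0.004 ]
[ 0.499 -0.05   0.276] [-0.0353 -0.0505 -0.05    0.1557  1.5628  0.1497]
[ 0.499 -0.05   0.23 ] [-0.0352 -0.0119 -0.0248  0.1557  1.5628  0.1497]
```

Emit:
carry_out(steps=[[[-0.005,-0.023,-0.016,0,0,0,1],[-0.01,-0.046,-0.032,0,0.1,0,1],[-0.02,-0.05,-0.04,0.156,1.56,0.15,1],[-0.035,-0.0505,-0.05,0.156,1.56,0.15,1],[-0.035,-0.0505,-0.05,0.156,1.56,0.15,1]]])

```text
clock: 9.85
position: [0.5021, -0.0514, 0.2782]
eef_rot: [-1.633, -1.261, 0.489]
wrist_force: [0.4, 0.3, -1.3]
finger_gap: 0.176
```

```bash
python3 sp.py "-20 -30 60 6 22 90"
```

```text
t 9.85 tip [ 10.  -39.2  75.4] F [ 0.4  0.3 -1.3] M [-0.03  0.57  0.04] gap 0.176 q [-0.16 -0.3  -0.72  0.63  0.1   0.32]
[ 0.499 -0.05   0.276] [-0.0007  0.0002  0.0036  0.104   1.0113  0.109 ]
```

Emit:
carry_out(steps=[[[0,0,0.002,0.104,1.011,0.109,1],[0,0,0.002,0.104,1.011,0.109,1],[0,0,0.002,0.104,1.011,0.109,1],[0,0,0.002,0.104,1.011,0.109,1],[0,0,0.002,0.104,1.011,0.109,1]]])

```text
clock: 10.35
position: [0.4989, -0.0491, 0.2754]
eef_rot: [-1.583, -0.615, -0.037]
wrist_force: [-0.2, 0.3, -0.1]
finger_gap: 0.177
```

```bash
python3 sp.py "-20 -30 60 6 22 90"
```

```text
t 10.35 tip [-14.2 -33.3  61.7] F [-0.2  0.3 -0.1] M [-0.03  0.45  0.02] gap 0.177 q [-0.15 -0.22 -0.62  0.76  0.08  1.07]
[ 0.499 -0.05   0.276] [-0.     -0.0007 -0.0015  0.0255  0.2707  0.0262]
```

Emit:
carry_out(steps=[[[0,0,0,0.026,0.271,0.026,1],[0,0,0,0.026,0.271,0.026,1],[0,0,0,0.026,0.271,0.026,1]]])

```text
clock: 10.65
position: [0.4992, -0.0494, 0.2754]
eef_rot: [-1.529, -0.385, -0.216]
wrist_force: [-0.1, 0.3, -0.6]
finger_gap: 0.176
```

```bash
python3 look.py 8 scene top; python3 sp.py "-20 -30 60 6 22 90" "-20 -30 14 6 22 90" "-20 25 14 6 22 90"
```

```text
scene
[[ -65.  -17. 9261.]
 [ -55.   82. 1228.]]
top
[[ -25.  -30.  747.]
 [ -52.   14. 4684.]
 [ -53.  -71. 1064.]
 [ -53.   84. 1101.]
 [ -98.  -10.  667.]]
t 10.75 tip [-20.2 -28.8  59. ] F [ 0.1  0.2 -0.4] M [-0.07  0.43 -0.03] gap 0.177 q [-0.16 -0.19 -0.59  0.8   0.1   1.32]
[ 0.499 -0.05   0.276] [ 0.0007 -0.0008 -0.0013  0.0003  0.0083  0.0007]
[ 0.499 -0.05   0.23 ] [-0.0166  0.0418 -0.0011  0.0003  0.0083  0.0007]
[0.493 0.004 0.23 ] [-0.0163  0.0417  0.0539  0.0003  0.0083  0.0007]
```

View pics/scene8c.png

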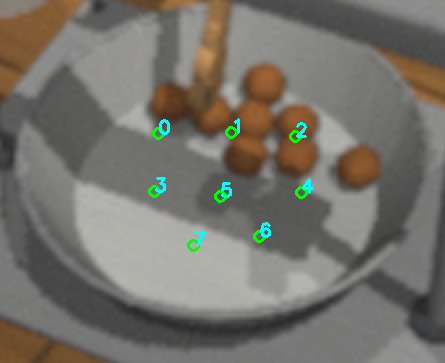

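View pics/top8c.png

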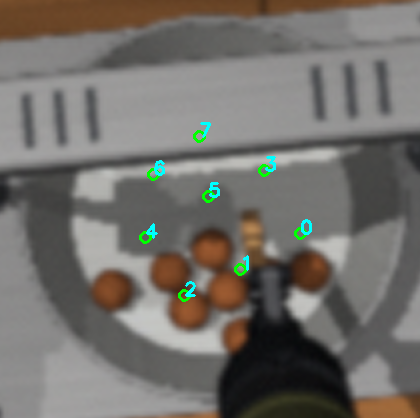

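Emit:
carry_out(steps=[[[-0.008,0.021,-0.001,0,0.008,0,1],[-0.0165,0.042,-0.001,0,0.008,0,1],[-0.0165,0.042,0.005,0,0.008,0,1],[-0.0165,0.042,0.017,0,0.008,0,1],[-0.0165,0.042,0.029,0,0.008,0,1]]])

```text
clock: 11.25
position: [0.4958, -0.0199, 0.231]
eef_rot: [-1.528, -0.381, -0.221]
wrist_force: [-0.3, -0.4, -0.0]
finger_gap: 0.177
```

Emit:
carry_out(steps=[[[0,0,0.012,0,0,0,1],[0,0,0.024,0,0,0,1],[0,0,0.024,0,0,0,1]]])

```text
clock: 11.55
position: [0.4934, 0.0049, 0.2313]
eef_rot: [-1.527, -0.383, -0.22]
wrist_force: [0.2, -0.4, -0.7]
finger_gap: 0.181
```

```bash
python3 look.py 9 scene top; python3 sp.py
```

```text
scene
[[  -64.     9. 11110.]]
top
[[ -40.   59. 3645.]
 [ -61.  -40. 3548.]
 [ -99.  -14. 1042.]]
t 11.65 tip [-19.4  24.5  15. ] F [ 0.1 -0.1  0.5] M [-0.04  0.38 -0.02] gap 0.177 q [-0.02 -0.19 -0.69  0.69  0.05  1.45]
```

View pics/scene9c.png

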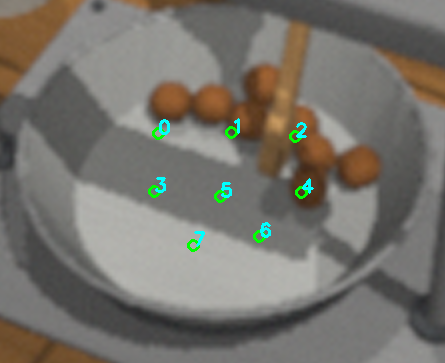

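View pics/top9c.png

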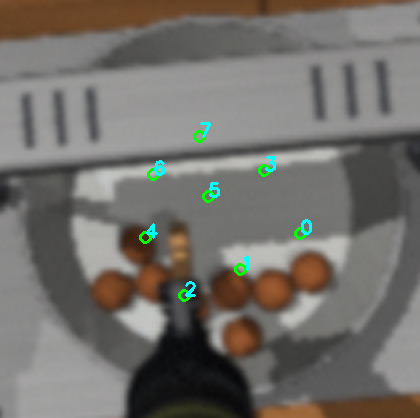

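```bash
python3 sp.py "-22 7 15 6 22 90" "-52 8 15 6 22 90" "-58 30 15 6 22 90" "-56 52 15 6 22 90"
```

```text
t 11.65 tip [-19.4  24.5  15. ] F [ 0.1 -0.1  0.5] M [-0.04  0.38 -0.02] gap 0.177 q [-0.02 -0.19 -0.69  0.69  0.05  1.45]
[ 0.493 -0.014  0.231] [-0.0019 -0.001  -0.0176  0.0001 -0.0007  0.0018]
[ 0.463 -0.016  0.231] [-0.0297 -0.0123 -0.0167  0.0001 -0.0007  0.0018]
[0.455 0.005 0.231] [-0.0353 -0.0146  0.0053  0.0001 -0.0007  0.0018]
[0.455 0.027 0.231] [-0.0336 -0.0138  0.0273  0.0001 -0.0007  0.0018]
```

Emit:
carry_out(steps=[[[-0.001,0,-0.009,0,0,0,1],[-0.002,-0.001,-0.0175,0,0,0,1],[-0.011,-0.005,-0.017,0,0,0,1],[-0.02,-0.008,-0.017,0,0,0,1],[-0.03,-0.012,-0.0165,0,0,0,1]]])

```text
clock: 12.15
position: [0.4615, -0.0166, 0.2297]
eef_rot: [-1.528, -0.378, -0.222]
wrist_force: [-0.2, -0.2, -1.2]
finger_gap: 0.178
```

Emit:
carry_out(steps=[[[-0.002,-0.001,0.01,0,0,0,1],[-0.0055,-0.002,0.022,0,0,0,1],[-0.005,-0.002,0.033,0,0,0,1],[-0.004,-0.0015,0.042,0,0,0,1],[-0.004,-0.0015,0.042,0,0,0,1]]])

```text
clock: 12.65
position: [0.4556, 0.026, 0.2314]
eef_rot: [-1.528, -0.384, -0.223]
wrist_force: [2.5, -2.5, 2.5]
finger_gap: 0.177
```

```bash
python3 look.py 10 scene top; python3 sp.py
```

```text
scene
[[ -73.  -39. 4543.]
 [ -53.   53. 6490.]]
top
[[  13.   57. 1007.]
 [ -57.   57. 4140.]
 [ -71.  -38. 4640.]]
t 12.75 tip [-54.9  49.7  15. ] F [ 3.4 -2.6  1.4] M [-1.13 -1.19 -0.41] gap 0.177 q [ 0.04 -0.27 -0.75  0.71  0.02  1.51]
```

View pics/scene10c.png

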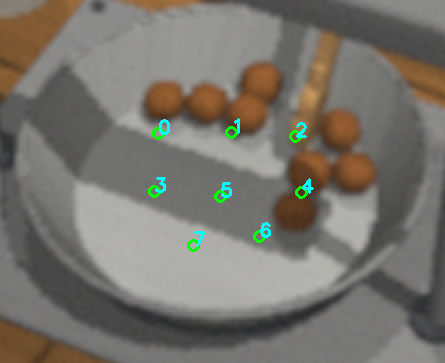

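View pics/top10c.png

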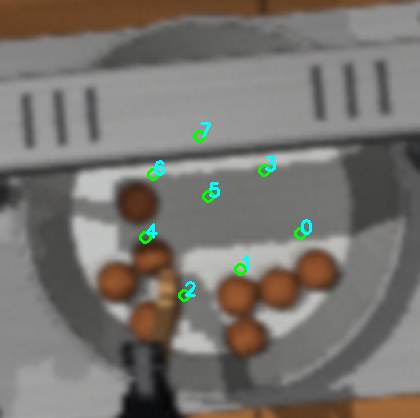

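```bash
cat >> h.py <<'E'
def cropmap(m,pts):
    th=np.linspace(0,2*np.pi,60)
    poly=proj(m,C0+np.outer(np.cos(th),ex)*.125+np.outer(np.sin(th),ey)*.125+[0,0,.025])
    u0=((poly.min(0)-12)*4).astype(int).clip(0);u1=((poly.max(0)+12)*4).astype(int).clip(0,[2048,1536]); f=min(1,780/(u1-u0)[0],580/(u1-u0)[1])
    return w2s(plane(m,(np.array(pts,float)/f+u0+.5)/4-.5,.0285))[:,:2]
W0=np.array([[.5814,-.0785],[.5525,-.0326],[.5315,.011],[.6299,-.05],[.5762,.0417],[.6091,-.0071],[.6257,.036],[.6566,.0007]])
S0=w2s(np.c_[W0,np.full(8,.0285)])[:,:2]
E
python3 - <<'E'
from h import *
from station import ctrl
np.set_printoptions(precision=0,suppress=True)
a=cropmap(ctrl.camera_model("top"),[[317,270],[278,288],[238,297],[246,338],[148,321],[152,260],[118,282],[137,203]])
b=cropmap(ctrl.camera_model("scene"),[[165,101],[208,104],[247,113],[262,82],[340,130],[308,171],[355,171],[295,211]])
n=[0,3,5,1,2,6,4,7]
for i,p,q in zip(n,a,b): print(i,p,q,"d",np.linalg.norm(p-S0[i]).round(0),np.linalg.norm(q-S0[i]).round(0), "to all starts",np.linalg.norm(q-S0,axis=1))
E
```

```text
0 [-53. -77.] [-53. -77.] d 32.0 33.0 to all starts [ 33.  60. 105.  89. 136. 103. 148. 140.]
3 [-64. -46.] [-64. -46.] d 93.0 93.0 to all starts [ 47.  33.  74.  93. 111.  91. 132. 135.]
5 [-68. -14.] [-69. -15.] d 82.0 83.0 to all starts [ 69.  22.  43. 101.  87.  83. 117. 131.]
1 [-100.  -17.] [-103.  -18.] d 54.0 57.0 to all starts [ 94.  57.  61. 134. 114. 117. 150. 165.]
2 [-80.  57.] [-82.  56.] d 34.0 34.0 to all starts [136.  82.  34. 149.  68. 109. 117. 152.]
6 [-33.  50.] [-35.  50.] d 67.0 69.0 to all starts [117.  69.  35. 113.  21.  68.  69. 106.]
4 [-48.  78.] [-50.  81.] d 41.0 44.0 to all starts [150.  99.  55. 147.  44. 101.  92. 135.]
7 [13. 57.] [ 3. 56.] d 72.0 78.0 to all starts [125.  89.  71. 103.  18.  56.  34.  78.]
```

All eight now look at least 32 mm from their starts, but walnut 0 is marginal and there is plenty of time. I'll lift, turn the paddle back and drag two more lanes for margin.

```bash
python3 sp.py "-48 38 15 6 22 90" "-40 36 65 6 22 90" "48 57 60 6 33 0" "48 57 10 6 33 0"
```

```text
t 12.75 tip [-54.9  49.7  15. ] F [ 3.4 -2.6  1.4] M [-1.13 -1.19 -0.41] gap 0.177 q [ 0.04 -0.27 -0.75  0.71  0.02  1.51]
[0.464 0.014 0.231] [ 0.0071  0.0026 -0.0119  0.0009 -0.0015  0.0031]
[0.472 0.013 0.281] [ 0.0334 -0.0406 -0.0139  0.0009 -0.0015  0.0031]
[0.521 0.039 0.257] [ 0.0715  0.001   0.0074 -0.1475 -1.5671 -0.1491]
[0.521 0.039 0.207] [ 0.0526  0.0473  0.0074 -0.1475 -1.5671 -0.1491]
```

Emit:
carry_out(steps=[[[0.007,0.003,-0.012,0,0,0,1],[0.02,-0.018,-0.013,0,0,0,1],[0.033,-0.04,-0.014,-0.015,-0.15,-0.015,1],[0.04,-0.04,-0.01,-0.03,-0.3,-0.03,1],[0.05,-0.03,-0.005,-0.045,-0.45,-0.045,1]]])

```text
clock: 13.25
position: [0.4892, 0.024, 0.277]
eef_rot: [-1.609, -0.769, 0.085]
wrist_force: [-0.2, -0.4, -1.9]
finger_gap: 0.178
```

```bash
python3 sp.py "48 57 65 6 33 0"
```

```text
t 13.25 tip [-11.3  38.   65.5] F [-0.2 -0.4 -1.9] M [-0.03  0.54  0.03] gap 0.178 q [ 0.06 -0.27 -0.66  0.74 -0.01  1.08]
[0.521 0.039 0.262] [ 0.0268  0.0271  0.0015 -0.1055 -1.1174 -0.1064]
```

Emit:
carry_out(steps=[[[0.005,0.005,0,-0.1055,-1.117,-0.106,1],[0.011,0.011,0,-0.1055,-1.117,-0.106,1],[0.016,0.016,0,-0.1055,-1.117,-0.106,1],[0.021,0.021,0,-0.1055,-1.117,-0.106,1],[0.027,0.027,0.0015,-0.1055,-1.117,-0.106,1]]])

```text
clock: 13.75
position: [0.5197, 0.0395, 0.2596]
eef_rot: [-1.612, -1.403, 0.64]
wrist_force: [-0.1, -0.3, -1.2]
finger_gap: 0.173
```

```bash
python3 sp.py "50 57 50 6 33 0" "50 57 10 6 33 0"
```

```text
t 13.75 tip [38.6 51.1 57.5] F [-0.1 -0.3 -1.2] M [-0.02  0.59  0.02] gap 0.173 q [ 0.09 -0.26 -0.74  0.56 -0.02  0.36]
[0.523 0.04  0.247] [-0.0012  0.0124  0.0036 -0.0393 -0.3731 -0.0361]
[0.523 0.04  0.207] [-0.0077  0.0468  0.0228 -0.0393 -0.3731 -0.0361]
```

Emit:
carry_out(steps=[[[-0.001,0.006,0.002,-0.039,-0.373,-0.036,1],[-0.001,0.012,0.0035,-0.039,-0.373,-0.036,1],[-0.001,0.012,0.0035,-0.039,-0.373,-0.036,1],[-0.004,0.03,0.013,-0.039,-0.373,-0.036,1],[-0.0077,0.047,0.023,-0.039,-0.373,-0.036,1]]])

```text
clock: 14.25
position: [0.5231, 0.0397, 0.2072]
eef_rot: [-1.549, -1.713, 0.926]
wrist_force: [-0.1, -0.3, -1.9]
finger_gap: 0.179
```

```bash
python3 sp.py "10 57 10 6 33 0"
```

```text
t 14.25 tip [50.6 56.8 10.3] F [-0.1 -0.3 -1.9] M [-0.05  0.7  -0.06] gap 0.179 q [ 0.06 -0.23 -0.88  0.35  0.02 -0.03]
[0.483 0.035 0.207] [-0.0003 -0.0219  0.034   0.001  -0.0063 -0.0005]
```

Drag to tip x=10 and then look.

Emit:
carry_out(steps=[[[0,-0.007,0.011,0,0,0,1],[0,-0.014,0.022,0,0,0,1],[0,-0.021,0.033,0,0,0,1],[0,-0.022,0.034,0,0,0,1]]])

```text
clock: 14.65
position: [0.4814, 0.0355, 0.2077]
eef_rot: [-1.549, -1.712, 0.927]
wrist_force: [-0.8, 0.3, -0.5]
finger_gap: 0.173
```

```bash
python3 look.py 11 wrist top; python3 sp.py "10 30 55 6 30" "-12 -70 60 6 20" "-12 -70 10 6 20" "-44 -70 10 6 20"
```

```text
wrist
[[  -72.   -39. 41449.]
 [  -64.    45. 19044.]
 [  -45.    80.  8442.]
 [   -8.    63.  4940.]]
top
[[ -41.   61. 6903.]
 [ -71.  -38. 4701.]]
t 14.75 tip [11.3 56.6 12.4] F [-0.3 -0.1 -1.4] M [-0.06  0.68  0.06] gap 0.176 q [ 0.06 -0.33 -0.94  0.38  0.02 -0.03]
[0.495 0.01  0.258] [-0.0269 -0.0359 -0.0346  0.056  -0.006  -0.0017]
[ 0.518 -0.089  0.279] [-0.1269 -0.0464 -0.0572  0.2305 -0.0062 -0.0012]
[ 0.518 -0.089  0.229] [-0.1269 -0.0046 -0.0298  0.2305 -0.0062 -0.0012]
[ 0.487 -0.092  0.229] [-0.1272 -0.0221 -0.0031  0.2305 -0.0062 -0.0012]
```

View pics/wrist11c.png

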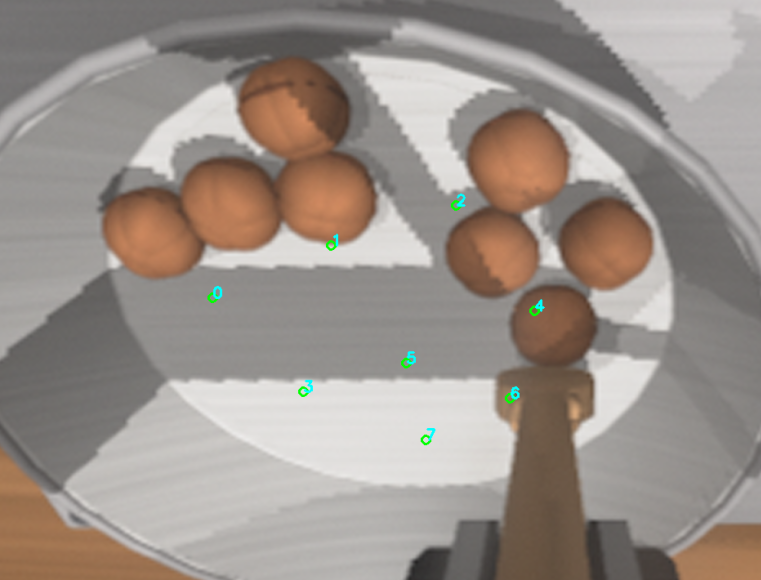

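View pics/top11c.png

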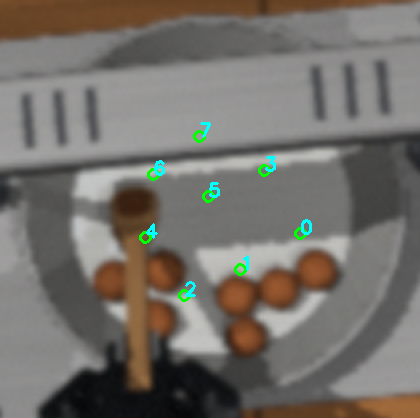

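Emit:
carry_out(steps=[[[0,-0.036,-0.025,0,0,0,1],[-0.03,-0.046,-0.037,0.06,0,0,1],[-0.065,-0.046,-0.045,0.12,0,0,1],[-0.1,-0.046,-0.052,0.18,0,0,1],[-0.127,-0.046,-0.057,0.23,-0.006,0,1]]])

```text
clock: 15.25
position: [0.5203, -0.0908, 0.2795]
eef_rot: [-1.399, -1.55, 1.087]
wrist_force: [0.2, 0.3, -0.9]
finger_gap: 0.174
```

```bash
python3 sp.py "-12 -72 60 6 20" "-12 -72 10 6 20" "-45 -72 10 6 20"
```

```text
t 15.25 tip [-10.3 -72.9  60.6] F [ 0.2  0.3 -0.9] M [-0.07  0.37  0.02] gap 0.174 q [-0.24 -0.11 -0.5   0.85  0.11 -0.33]
[ 0.519 -0.091  0.279] [ 0.0004 -0.      0.0018  0.0001 -0.0009 -0.0022]
[ 0.519 -0.091  0.229] [ 0.0005  0.047   0.0189  0.0001 -0.0009 -0.0022]
[ 0.486 -0.094  0.229] [ 0.0003  0.0357  0.0499  0.0001 -0.0009 -0.0022]
```

Emit:
carry_out(steps=[[[0,0.024,0.01,0,0,0,1],[0,0.047,0.019,0,0,0,1],[0,0.044,0.028,0,0,0,1],[0,0.04,0.038,0,0,0,1],[0,0.036,0.049,0,0,0,1]]])

```text
clock: 15.75
position: [0.4852, -0.0924, 0.2291]
eef_rot: [-1.4, -1.552, 1.087]
wrist_force: [0.4, -1.0, -0.4]
finger_gap: 0.176
```

```bash
python3 look.py 12 wrist scene; python3 sp.py "-40 -72 10 6 20"
```

```text
wrist
[[  -99.   -18.  7407.]
 [  -80.    52.  7155.]
 [  -63.   -58. 11962.]
 [  -67.   -13.  5556.]
 [  -47.    81.  6780.]
 [  -42.    43.  5445.]
 [   -6.    66.  3214.]]
scene
[[ -74.  -49. 5858.]
 [ -61.   45. 2345.]
 [ -47.   80. 1219.]
 [  -6.   62. 1170.]]
t 15.85 tip [-45.7 -70.7  10.3] F [ 0.8  0.2 -0.9] M [-0.06  0.4   0.05] gap 0.176 q [-0.27 -0.15 -0.65  0.74  0.12 -0.35]
[ 0.491 -0.094  0.229] [-0.0018  0.0023 -0.0057  0.0021 -0.0004 -0.0025]
```

View pics/wrist12c.png

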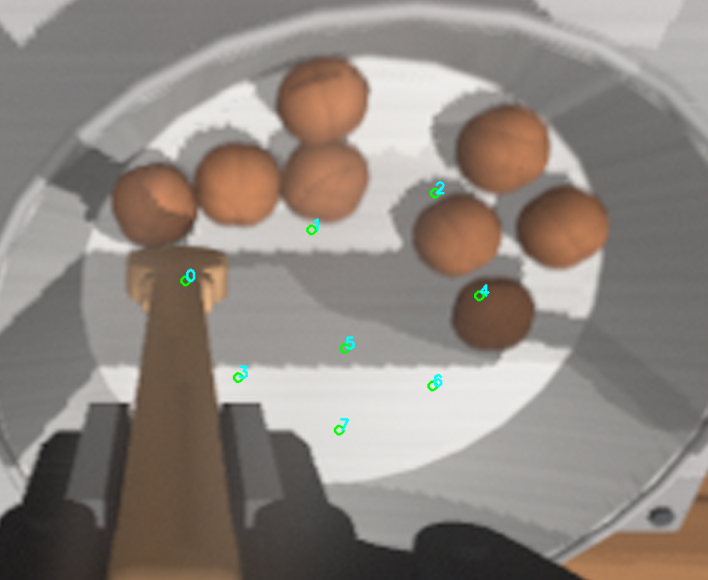

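View pics/scene12c.png

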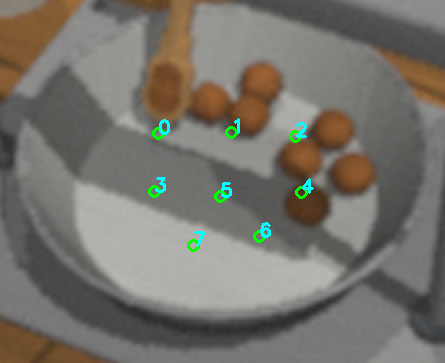

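```bash
python3 - <<'E'
from h import *
from station import ctrl
np.set_printoptions(precision=0,suppress=True)
a=cropmap(ctrl.camera_model("wrist"),[[153,205],[238,185],[326,181],[323,101],[503,149],[457,234],[563,228],[493,314]])
n=[0,3,5,1,2,6,4,7]
for i,p in zip(n,a): print(i,p,"d",np.linalg.norm(p-S0[i]).round(0), "to all starts",np.linalg.norm(p-S0,axis=1))
E
python3 sp.py "-62 -72 10 6 20"
```

```text
0 [-57. -79.] d 37.0 to all starts [ 37.  62. 107.  93. 139. 107. 152. 145.]
3 [-66. -47.] d 95.0 to all starts [ 47.  35.  75.  95. 113.  92. 134. 137.]
5 [-67. -14.] d 82.0 to all starts [ 69.  21.  42. 101.  86.  82. 116. 129.]
1 [-99. -18.] d 53.0 to all starts [ 91.  53.  59. 131. 111. 114. 146. 162.]
2 [-80.  50.] d 28.0 to all starts [130.  75.  28. 143.  66. 105. 114. 148.]
6 [-44.  39.] d 78.0 to all starts [108.  57.  22. 110.  32.  68.  78. 110.]
4 [-46.  80.] d 41.0 to all starts [148.  98.  54. 144.  41.  98.  89. 131.]
7 [-5. 61.] d 87.0 to all starts [129.  89.  66. 110.  12.  62.  43.  87.]
t 15.85 tip [-45.7 -70.7  10.3] F [ 0.8  0.2 -0.9] M [-0.06  0.4   0.05] gap 0.176 q [-0.27 -0.15 -0.65  0.74  0.12 -0.35]
[ 0.469 -0.096  0.229] [-0.0019 -0.0053  0.0149  0.0021 -0.0004 -0.0025]
```

Walnut 2 settled back to about (−80,50), only 28 mm from its start. I'll sweep it further along the wall, with the paddle edge turned as before.

```bash
python3 sp.py "-40 -60 70 6 20" "-74 17 68 6 22 90"
```

```text
t 15.85 tip [-45.7 -70.7  10.3] F [ 0.8  0.2 -0.9] M [-0.06  0.4   0.05] gap 0.176 q [-0.27 -0.15 -0.65  0.74  0.12 -0.35]
[ 0.489 -0.082  0.289] [ 0.0101 -0.0541 -0.0263  0.0021 -0.0004 -0.0025]
[ 0.44  -0.01   0.284] [ 0.0869 -0.0641  0.0141 -0.0239  1.5703 -0.0277]
```

Emit:
carry_out(steps=[[[0.004,-0.028,-0.013,0,0,0,1],[0.01,-0.054,-0.026,0,0.15,0,1],[0.03,-0.057,-0.015,0,0.3,0,1],[0.05,-0.059,-0.005,-0.01,0.45,-0.01,1],[0.07,-0.062,0.005,-0.01,0.6,-0.01,1]]])

```text
clock: 16.35
position: [0.4522, -0.0249, 0.2855]
eef_rot: [-1.542, -1.119, 0.563]
wrist_force: [-0.6, 0.6, -0.8]
finger_gap: 0.178
```

```bash
python3 sp.py "-74 17 68 6 22 90"
```

```text
t 16.35 tip [-67.7   1.4  67.8] F [-0.6  0.6 -0.8] M [ 0.05  0.44 -0.05] gap 0.178 q [-0.11 -0.28 -0.62  0.88  0.08  0.4 ]
[ 0.44  -0.01   0.284] [ 0.0079 -0.0024  0.0176 -0.0134  0.9645 -0.0156]
```

Emit:
carry_out(steps=[[[0.004,-0.001,0.009,-0.013,0.964,-0.016,1],[0.008,-0.0024,0.0176,-0.013,0.964,-0.016,1],[0.008,-0.0024,0.0176,-0.013,0.964,-0.016,1],[0.008,-0.0024,0.0176,-0.013,0.964,-0.016,1],[0.008,-0.0024,0.0176,-0.013,0.964,-0.016,1]]])

```text
clock: 16.85
position: [0.4408, -0.0098, 0.2843]
eef_rot: [-1.553, -0.549, -0.051]
wrist_force: [-0.2, 0.4, -1.2]
finger_gap: 0.177
```

Emit:
carry_out(steps=[[[0,0,0,-0.003,0.215,-0.003,1],[0,0,0,-0.003,0.215,-0.003,1],[0,0,0,-0.003,0.215,-0.003,1]]])

```text
clock: 17.15
position: [0.4408, -0.0099, 0.2841]
eef_rot: [-1.529, -0.386, -0.213]
wrist_force: [0.5, 0.5, -1.4]
finger_gap: 0.182
```

```bash
python3 look.py 13 top scene; python3 sp.py "-74 17 68 6 22 90" "-74 17 16 6 22 90" "-72 30 16 6 22 90" "-66 48 16 6 22 90"
```

```text
top
[[  -5.   63. 1018.]
 [ -42.   41. 1126.]
 [ -75.  -29. 5762.]
 [ -46.   81. 1079.]
 [ -80.   52. 1119.]]
scene
[[ -76.  -38. 4757.]
 [ -62.   45. 2361.]
 [ -47.   80. 1222.]
 [  -6.   61. 1201.]]
t 17.25 tip [-74.1  16.7  67.4] F [-0.8 -0.1 -0.3] M [-0.1   0.46  0.  ] gap 0.178 q [-0.07 -0.33 -0.66  0.86  0.07  1.4 ]
[ 0.44  -0.01   0.284] [-0.0001 -0.0005  0.0004 -0.0007  0.0081 -0.0016]
[ 0.44  -0.01   0.232] [-0.0195  0.0477  0.0006 -0.0007  0.0081 -0.0016]
[0.441 0.004 0.232] [-0.0175  0.0485  0.0136 -0.0007  0.0081 -0.0016]
[0.445 0.022 0.232] [-0.0119  0.0507  0.0315 -0.0007  0.0081 -0.0016]
```

View pics/top13c.png

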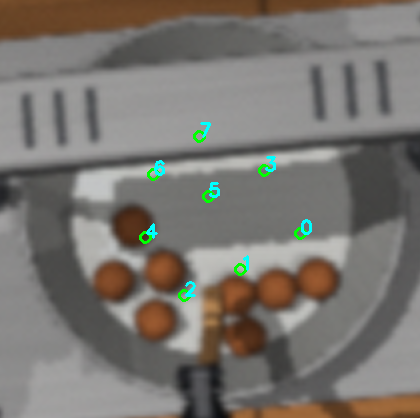

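View pics/scene13c.png

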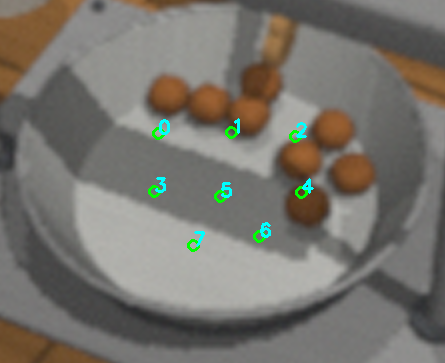

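Emit:
carry_out(steps=[[[-0.01,0.024,0,0,0.008,0,1],[-0.0195,0.0477,0.0005,0,0.008,0,1],[-0.0185,0.048,0.007,0,0.008,0,1],[-0.0175,0.0485,0.0136,0,0.008,0,1],[-0.015,0.05,0.0225,0,0.008,0,1]]])

```text
clock: 17.75
position: [0.4436, 0.0133, 0.2325]
eef_rot: [-1.528, -0.379, -0.22]
wrist_force: [-0.5, -0.3, -0.3]
finger_gap: 0.176
```

```bash
python3 sp.py "-66 48 16 6 22 90" "-60 60 16 6 22 90"
```

```text
t 17.75 tip [-68.5  39.5  16.2] F [-0.5 -0.3 -0.3] M [-0.1   0.45 -0.06] gap 0.176 q [ 0.   -0.3  -0.76  0.73  0.04  1.48]
[0.445 0.022 0.232] [ 0.002   0.0012  0.0086 -0.0005 -0.0016 -0.001 ]
[0.45  0.035 0.232] [ 0.0075  0.0034  0.0206 -0.0005 -0.0016 -0.001 ]
```

Emit:
carry_out(steps=[[[0.002,0.001,0.009,0,0,0,1],[0.005,0.002,0.015,0,0,0,1],[0.0075,0.0034,0.021,0,0,0,1],[0.0075,0.0034,0.021,0,0,0,1]]])

```text
clock: 18.15
position: [0.4491, 0.0355, 0.2307]
eef_rot: [-1.527, -0.379, -0.217]
wrist_force: [0.6, 0.8, -0.9]
finger_gap: 0.18
```

```bash
python3 look.py 14 top scene; python3 sp.py
```

```text
top
[[  -5.   62. 1028.]
 [ -51.  -49. 3357.]
 [ -56.   65. 4662.]
 [-100.  -17. 1033.]]
scene
[[ -65.  -42. 4713.]
 [ -69.   66. 3821.]
 [ -23.   51. 2450.]]
t 18.25 tip [-61.9  60.4  13.9] F [-0.  -0.7 -0.7] M [-0.07  0.46 -0.01] gap 0.178 q [ 0.07 -0.28 -0.76  0.72  0.02  1.54]
```

View pics/top14c.png

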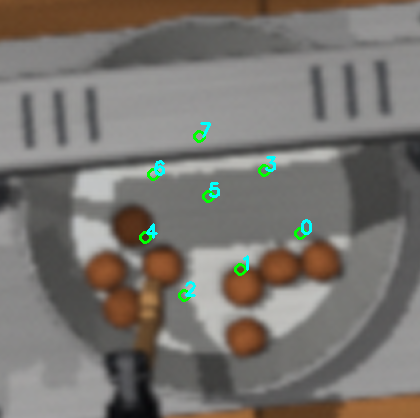

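View pics/scene14c.png

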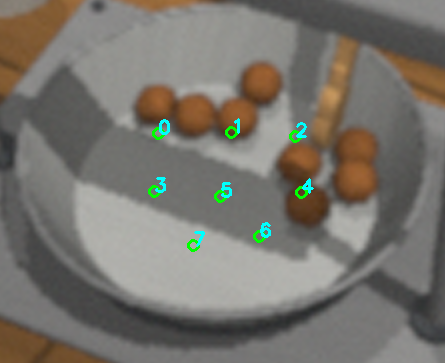

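```bash
cat > chk.py <<'E'
import sys,json
from h import *
from station import ctrl
np.set_printoptions(precision=0,suppress=True)
n=[0,3,5,1,2,6,4,7]
for c,pts in json.loads(sys.argv[1]).items():
    a=cropmap(ctrl.camera_model(c),pts); print(c)
    for i,p in zip(n,a): print(i,p,"d",np.linalg.norm(p-S0[i]).round(1),"r",np.hypot(*p).round(0))
E
python3 chk.py '{"top":[[321,261],[281,267],[243,286],[246,338],[122,308],[163,266],[106,272],[131,227]],"scene":[[157,105],[196,115],[238,118],[262,83],[355,148],[299,161],[355,180],[306,205]]}'; python3 sp.py
```

```text
top
0 [-46. -81.] d 27.6 r 93.0
3 [-48. -50.] d 76.9 r 69.0
5 [-60. -19.] d 75.3 r 63.0
1 [-100.  -17.] d 53.9 r 102.0
2 [-68.  76.] d 48.9 r 102.0
6 [-38.  42.] d 72.3 r 57.0
4 [-39.  86.] d 40.7 r 95.0
7 [-6. 64.] d 89.2 r 64.0
scene
0 [-47. -80.] d 28.4 r 93.0
3 [-50. -49.] d 79.4 r 70.0
5 [-61. -19.] d 76.5 r 64.0
1 [-102.  -18.] d 55.7 r 103.0
2 [-70.  73.] d 45.6 r 101.0
6 [-41.  40.] d 75.1 r 58.0
4 [-42.  84.] d 40.9 r 94.0
7 [-5. 61.] d 87.4 r 61.0
t 18.25 tip [-61.9  60.4  13.9] F [-0.  -0.7 -0.7] M [-0.07  0.46 -0.01] gap 0.178 q [ 0.07 -0.28 -0.76  0.72  0.02  1.54]
```

```bash
python3 sp.py "-58 45 18 6 22 90"  "-55 40 68 6 22 90" "-8 -70 62 6 20 0"
```

```text
t 18.25 tip [-61.9  60.4  13.9] F [-0.  -0.7 -0.7] M [-0.07  0.46 -0.01] gap 0.178 q [ 0.07 -0.28 -0.76  0.72  0.02  1.54]
[0.453 0.02  0.234] [ 0.0044 -0.0024 -0.0152 -0.0011 -0.0011 -0.0036]
[0.457 0.015 0.284] [ 0.0258 -0.0477 -0.0201 -0.0011 -0.0011 -0.0036]
[ 0.522 -0.088  0.281] [ 0.0751 -0.0246 -0.13    0.0237 -1.5718  0.0254]
```

Emit:
carry_out(steps=[[[0.004,-0.0024,-0.012,0,0,0,1],[0.015,-0.025,-0.018,0,0,0,1],[0.026,-0.048,-0.02,0,-0.15,0,1],[0.038,-0.042,-0.045,0.006,-0.3,0.006,1],[0.05,-0.036,-0.07,0.008,-0.45,0.008,1]]])

```text
clock: 18.75
position: [0.4897, -0.0325, 0.2838]
eef_rot: [-1.565, -0.733, 0.142]
wrist_force: [-0.2, 0.5, -0.6]
finger_gap: 0.179
```

```bash
python3 sp.py "-8 -70 62 6 20 0"
```

```text
t 18.75 tip [-29.5  -9.7  66.8] F [-0.2  0.5 -0.6] M [-0.05  0.44  0.03] gap 0.179 q [-0.12 -0.21 -0.58  0.84  0.09  0.9 ]
[ 0.522 -0.088  0.281] [-0.0046  0.012  -0.0634  0.0183 -1.1156  0.0197]
```

Emit:
carry_out(steps=[[[-0.001,0.003,-0.016,0.018,-1.116,0.02,1],[-0.002,0.006,-0.032,0.018,-1.116,0.02,1],[-0.004,0.009,-0.048,0.018,-1.116,0.02,1],[-0.0046,0.012,-0.063,0.018,-1.116,0.02,1],[-0.0046,0.012,-0.063,0.018,-1.116,0.02,1]]])

```text
clock: 19.25
position: [0.5213, -0.0893, 0.2788]
eef_rot: [-1.497, -1.288, 0.769]
wrist_force: [0.1, 0.8, -0.1]
finger_gap: 0.179
```

```bash
python3 sp.py "-8 -70 62 6 20 0"
```

```text
t 19.25 tip [ -8.3 -70.1  60.2] F [ 0.1  0.8 -0.1] M [-0.05  0.45  0.02] gap 0.179 q [-0.24 -0.11 -0.5   0.85  0.12  0.04]
[ 0.522 -0.088  0.281] [ 0.0015 -0.0016 -0.0013  0.0032 -0.3689  0.0047]
```

Emit:
carry_out(steps=[[[0.001,0,0,0.003,-0.369,0.005,1],[0.001,0,0,0.003,-0.369,0.005,1],[0.001,0,0,0.003,-0.369,0.005,1],[0.001,0,0,0.003,-0.369,0.005,1]]])

```text
clock: 19.65
position: [0.5208, -0.0868, 0.2791]
eef_rot: [-1.398, -1.549, 1.082]
wrist_force: [0.0, 0.5, -0.6]
finger_gap: 0.181
```

```bash
python3 sp.py "-8 -72 10 6 20 0" "-30 -72 10 6 20 0" "-45 -68 10 6 20 0" "-62 -60 10 6 20 0"
```

```text
t 19.65 tip [ -9.4 -68.2  60.2] F [ 0.   0.5 -0.6] M [-0.03  0.46  0.  ] gap 0.181 q [-0.23 -0.11 -0.5   0.85  0.11 -0.32]
[ 0.523 -0.09   0.229] [-0.0037  0.0476  0.0158  0.0002 -0.0044  0.0008]
[ 0.501 -0.093  0.229] [-0.0038  0.0401  0.0365  0.0002 -0.0044  0.0008]
[ 0.485 -0.09   0.229] [ 0.0001  0.035   0.0506  0.0002 -0.0044  0.0008]
[ 0.468 -0.084  0.229] [ 0.008   0.0292  0.0666  0.0002 -0.0044  0.0008]
```

Emit:
carry_out(steps=[[[-0.002,0.024,0.008,0,-0.004,0,1],[-0.004,0.0476,0.016,0,-0.004,0,1],[-0.004,0.044,0.026,0,-0.004,0,1],[-0.004,0.04,0.0365,0,-0.004,0,1],[-0.002,0.0375,0.0435,0,-0.004,0,1]]])

```text
clock: 20.15
position: [0.4927, -0.0915, 0.2304]
eef_rot: [-1.398, -1.553, 1.084]
wrist_force: [-0.2, -0.2, -0.2]
finger_gap: 0.177
```

```bash
python3 sp.py "-45 -68 10 6 20 0" "-62 -60 10 6 20 0"
```

```text
t 20.15 tip [-37.5 -70.   11.6] F [-0.2 -0.2 -0.2] M [-0.03  0.36  0.02] gap 0.177 q [-0.26 -0.13 -0.63  0.74  0.12 -0.35]
[ 0.485 -0.09   0.229] [ 0.0021 -0.0011  0.0072  0.0019 -0.001   0.0003]
[ 0.468 -0.084  0.229] [ 0.01   -0.0069  0.0232  0.0019 -0.001   0.0003]
```

Emit:
carry_out(steps=[[[0.002,-0.001,0.007,0,0,0,1],[0.004,-0.003,0.0125,0,0,0,1],[0.007,-0.005,0.018,0,0,0,1],[0.01,-0.007,0.023,0,0,0,1],[0.01,-0.007,0.023,0,0,0,1]]])

```text
clock: 20.65
position: [0.4686, -0.0832, 0.2287]
eef_rot: [-1.398, -1.555, 1.085]
wrist_force: [1.3, 0.1, -1.0]
finger_gap: 0.174
```

```bash
python3 look.py 15 wrist top; python3 sp.py
```

```text
wrist
[[  -82.   -38. 19289.]
 [  -56.    79. 12309.]
 [  -55.    -6.  3024.]
 [  -36.    45.  4434.]
 [   -4.    66.  3268.]]
top
[[  -5.   62. 1016.]
 [ -38.   42. 1124.]
 [ -57.   79. 2302.]
 [ -75.  -39. 5858.]]
t 20.75 tip [-60.2 -59.5   9.7] F [ 1.   0.6 -0.5] M [ 0.15 -0.22  0.07] gap 0.176 q [-0.26 -0.18 -0.68  0.75  0.12 -0.34]
```

View pics/wrist15c.png

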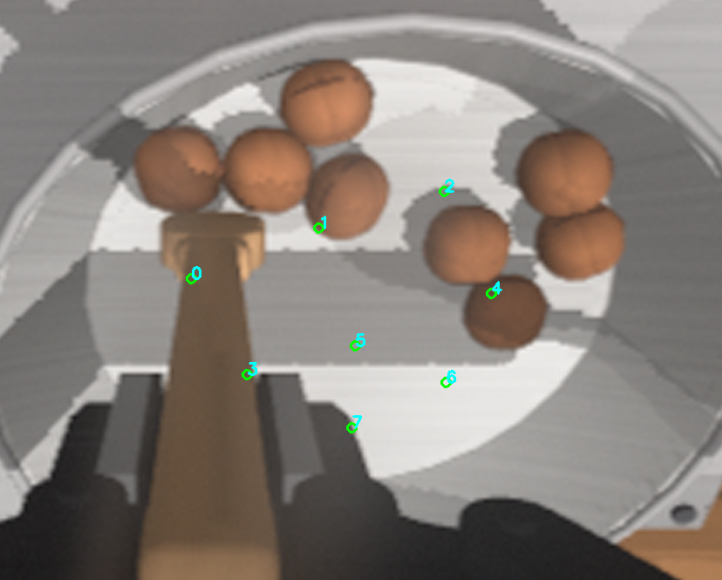

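View pics/top15c.png

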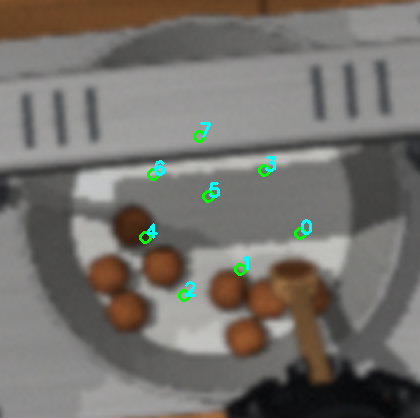

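```bash
python3 chk.py '{"wrist":[[178,170],[268,170],[347,195],[327,103],[565,173],[467,246],[580,240],[505,312]],"top":[[318,295],[264,299],[229,290],[246,337],[127,311],[163,267],[109,274],[132,227]]}'
```

```text
wrist
0 [-71. -71.] d 49.1 r 100.0
3 [-71. -38.] d 100.3 r 81.0
5 [-60.  -8.] d 73.8 r 61.0
1 [-98. -18.] d 51.9 r 100.0
2 [-70.  72.] d 44.4 r 100.0
6 [-37.  41.] d 71.2 r 55.0
4 [-40.  84.] d 39.5 r 93.0
7 [-5. 62.] d 87.0 r 62.0
top
0 [-72. -76.] d 50.6 r 105.0
3 [-71. -34.] d 100.6 r 79.0
5 [-62.  -8.] d 75.1 r 62.0
1 [-99. -17.] d 53.2 r 101.0
2 [-71.  73.] d 45.7 r 101.0
6 [-39.  42.] d 73.0 r 57.0
4 [-41.  84.] d 40.1 r 93.0
7 [-6. 63.] d 88.8 r 63.0
```

All eight are now 39 mm or more from their starts in both views, with the head down in the basin. Lifting out and going back to the crock.

```bash
python3 sp.py "-50 -60 12 6 20" "-45 -60 75 6 20" "-45 -60 130 6 33"
```

```text
t 20.75 tip [-60.2 -59.5   9.7] F [ 1.   0.6 -0.5] M [ 0.15 -0.22  0.07] gap 0.176 q [-0.26 -0.18 -0.68  0.75  0.12 -0.34]
[ 0.48  -0.083  0.231] [-0.0003  0.0013 -0.0108  0.0021  0.0006  0.0009]
[ 0.484 -0.082  0.294] [-0.0003 -0.0561 -0.0372  0.0021  0.0006  0.0009]
[ 0.441 -0.087  0.327] [-0.0002 -0.1023 -0.0073 -0.2248  0.0005  0.0009]
```

Emit:
carry_out(steps=[[[0,0.001,-0.006,0,0,0,1],[0,-0.01,-0.016,0,0,0,1],[0,-0.033,-0.027,0,0,0,1],[0,-0.056,-0.037,0,0,0,1],[0,-0.08,-0.022,-0.11,0,0,1]]])

```text
clock: 21.25
position: [0.4669, -0.0851, 0.3119]
eef_rot: [-1.468, -1.636, 1.015]
wrist_force: [-0.3, -0.6, 0.6]
finger_gap: 0.176
```

```bash
python3 look.py 16 scene; python3 sp.py "-45 -60 135 6 33"; python3 go.py .4067 -.2663 .345 -24 32
```

```text
scene
[[ -78.  -33. 4574.]
 [ -57.   78. 2455.]
 [ -22.   52. 2387.]]
t 21.3 tip [-47.1 -59.5 103.9] F [-5.7  2.6 -0.9] M [0.08 1.05 0.09] gap 0.18 q [-0.3  -0.33 -0.63  0.84  0.18 -0.37]
[ 0.441 -0.087  0.332] [-0.0006 -0.0255  0.0077 -0.1091  0.0013 -0.0005]
[-0.1755 -0.0607  0.0491 -0.0892  0.4577  0.2564]
```

View pics/scene16c.png

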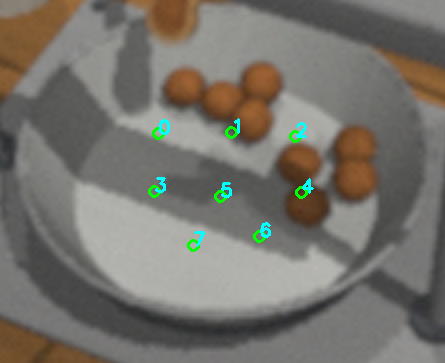

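```bash
python3 chk.py '{"scene":[[185,87],[222,101],[252,121],[262,83],[354,145],[299,161],[355,180],[307,205]]}'
```

```text
scene
0 [-73. -70.] d 50.7 r 101.0
3 [-72. -37.] d 100.7 r 81.0
5 [-63.  -8.] d 76.0 r 63.0
1 [-102.  -18.] d 55.7 r 103.0
2 [-73.  71.] d 44.3 r 102.0
6 [-41.  40.] d 75.1 r 58.0
4 [-42.  84.] d 40.9 r 94.0
7 [-6. 62.] d 88.0 r 62.0
```

Emit:
carry_out(steps=[[[-0.01,-0.02,0,-0.05,0,0,1],[-0.045,-0.045,0.02,-0.09,0.1,0.06,1],[-0.09,-0.06,0.035,-0.09,0.22,0.12,1],[-0.135,-0.061,0.044,-0.09,0.35,0.2,1],[-0.1755,-0.061,0.049,-0.089,0.458,0.256,1]]])

```text
clock: 21.8
position: [0.4081, -0.2686, 0.3435]
eef_rot: [-1.849, -1.188, 0.667]
wrist_force: [0.5, 0.5, -0.9]
finger_gap: 0.181
```

```bash
python3 go.py .4067 -.2663 .345 -24 32; python3 st.py
```

```text
[ 0.0015 -0.0025  0.0011 -0.0072 -0.0058 -0.0063]
21.8 q [-0.6601 -0.3727 -0.631   0.773   0.1193 -0.2006] p [ 0.4081 -0.2686  0.3435] gap 0.181 F [ 0.5366  0.4762 -0.899 ] M [0.2853 0.5337 0.0453]
y [ 0.4759 -0.2188 -0.8519] x [ 0.4143  0.9101 -0.0023]
```

Emit:
carry_out(steps=[[[0.0015,-0.0025,0.001,-0.007,-0.006,-0.006,1],[0.0015,-0.0025,0.001,-0.007,-0.006,-0.006,1]]])

```text
clock: 22.0
position: [0.4074, -0.2642, 0.3439]
eef_rot: [-1.844, -1.207, 0.67]
wrist_force: [0.3, -0.6, -1.5]
finger_gap: 0.178
```

```bash
python3 st.py
python3 - <<'E'
from station import ctrl
from h import *
im=ctrl.get_image("wrist")[:,:,::-1]; cv2.imwrite("pics/w17.png",im); a=im[60:320,180:340]; b=cv2.imread("pics/w3.png")[60:320,180:340]
im=ctrl.get_image("top")[:,:,::-1]; c=im[160:260,310:410]; d=cv2.imread("pics/top3.png")[160:260,310:410]
r=lambda x,s:cv2.resize(x,None,fx=s,fy=s,interpolation=cv2.INTER_CUBIC)
x=np.hstack([r(a,1.5),r(b,1.5)]); y=np.hstack([r(c,3),r(d,3)]); cv2.imwrite("pics/cmpw.png",x); cv2.imwrite("pics/cmpt.png",y)
E
```

```text
22.0 q [-0.6621 -0.3805 -0.6363  0.7736  0.1318 -0.2135] p [ 0.4074 -0.2642  0.3439] gap 0.178 F [ 0.2782 -0.5964 -1.4584] M [ 0.2285  0.595  -0.0377]
y [ 0.4837 -0.2103 -0.8496] x [0.4001 0.9165 0.0009]
```

View pics/cmpw.png

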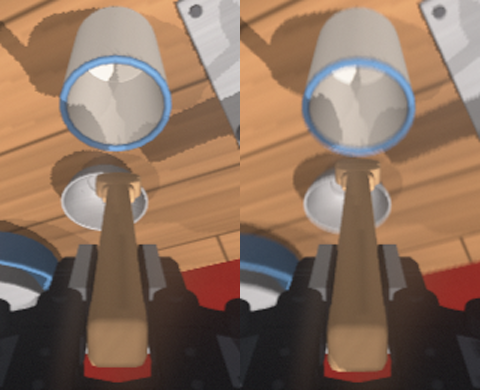

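View pics/cmpt.png

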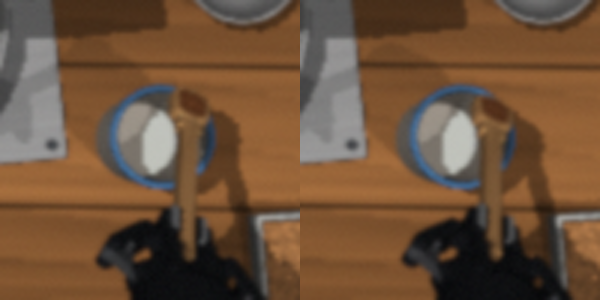

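Run:
```python
from h import *
from station import ctrl
np.set_printoptions(precision=1,suppress=True)
s=ctrl.get_state();Rm=R.from_rotvec(s["eef_rot"]).as_matrix();p=s["position"];g=p-.008*Rm[:,1]
for n in("wrist","top"):
    m=ctrl.camera_model(n)
    for a in (-3,-2,0,1,2,3,4):
        d=R.from_rotvec(Rm[:,0]*np.radians(a)).apply(Rm[:,1]); t=np.degrees(np.arccos(-d[2]))
        print(n,a,"tilt",t.round(1),"tip",proj(m,g+.225*d)[0],"neck",proj(m,g+.165*d)[0],"end",proj(m,g-.035*d)[0])
a=cv2.imread("pics/w17.png"); crop(a,215,150,305,320,3.4,"pics/w17z.png"); a=cv2.imread("pics/w3.png"); crop(a,215,150,305,320,3.4,"pics/w3z.png")
x=np.hstack([cv2.imread("pics/w17z.png"),cv2.imread("pics/w3z.png")]);cv2.imwrite("pics/wz.png",x)
```

```text
wrist -3 tilt 34.9 tip [258.1 179.2] neck [258.2 188.5] end [259.4 295.9]
wrist -2 tilt 33.9 tip [258.1 176.3] neck [258.2 185.9] end [259.4 297.3]
wrist 0 tilt 31.9 tip [258.1 170.4] neck [258.2 180.8] end [259.4 300.1]
wrist 1 tilt 30.9 tip [258.1 167.4] neck [258.2 178.2] end [259.4 301.5]
wrist 2 tilt 29.9 tip [258.1 164.5] neck [258.2 175.7] end [259.4 302.8]
wrist 3 tilt 28.9 tip [258.1 161.5] neck [258.2 173.1] end [259.4 304.1]
wrist 4 tilt 27.9 tip [258.1 158.5] neck [258.2 170.5] end [259.4 305.4]
top -3 tilt 34.9 tip [373.3 190.9] neck [372.8 201.6] end [370.8 245.3]
top -2 tilt 33.9 tip [372.6 192. ] neck [372.3 202.5] end [370.9 245.1]
top 0 tilt 31.9 tip [371.3 194.3] neck [371.3 204.2] end [371.2 244.7]
top 1 tilt 30.9 tip [370.6 195.4] neck [370.8 205. ] end [371.3 244.5]
top 2 tilt 29.9 tip [370.  196.6] neck [370.3 205.9] end [371.4 244.3]
top 3 tilt 28.9 tip [369.3 197.7] neck [369.8 206.8] end [371.6 244.1]
top 4 tilt 27.9 tip [368.7 198.9] neck [369.3 207.6] end [371.7 243.9]
```

View pics/wz.png

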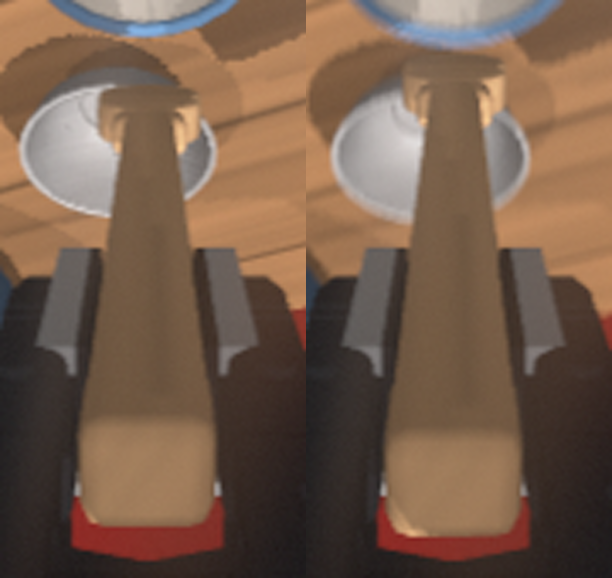

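```bash
python3 go.py .4146 -.2691 .345 -24 24
```

```text
[-0.0023  0.0039 -0.0074  0.1376  0.0072  0.0047]
```

Emit:
carry_out(steps=[[[-0.001,0.002,-0.004,0.07,0.004,0.003,1],[-0.0023,0.004,-0.0074,0.138,0.007,0.005,1],[-0.0023,0.004,-0.0074,0.138,0.007,0.005,1]]])

```text
clock: 22.4
position: [0.4166, -0.2697, 0.3461]
eef_rot: [-1.734, -1.127, 0.733]
wrist_force: [0.6, 0.2, -1.2]
finger_gap: 0.177
```

```bash
python3 st.py; python3 go.py .4146 -.2691 .2106 -24 24
python3 - <<'E'
from station import ctrl
from h import *
im=ctrl.get_image("wrist")[:,:,::-1]; cv2.imwrite("pics/w18.png",im)
im=ctrl.get_image("top")[:,:,::-1]; m=ctrl.camera_model("top")
big=cv2.resize(im[160:260,310:420],None,fx=5,fy=5,interpolation=cv2.INTER_CUBIC)
s=ctrl.get_state();Rm=R.from_rotvec(s["eef_rot"]).as_matrix();p=s["position"];g=p-.008*Rm[:,1]
d=R.from_rotvec(-Rm[:,0]*np.radians(3.3)).apply(Rm[:,1])
print("real tilt",np.degrees(np.arccos(-d[2])),"tip",g+.225*d)
th=np.linspace(0,6.28,50); 
for P,c in ((np.c_[.484+.047*np.cos(th),-.300+.047*np.sin(th),np.full(50,.115)],(0,255,0)),((g+.225*d)[None],(0,0,255)),((g-.035*d)[None],(0,0,255))):
    for u in proj(m,P): cv2.circle(big,tuple(int(v) for v in (u-[310,160]+.5)*5),2,c,-1)
cv2.imwrite("pics/t18.png",big)
E
```

```text
22.4 q [-0.6293 -0.2544 -0.4878  0.9263  0.0851 -0.1942] p [ 0.4166 -0.2697  0.3461] gap 0.177 F [ 0.6199  0.1876 -1.2488] M [0.151  0.4533 0.0562]
y [ 0.3719 -0.1657 -0.9134] x [ 0.4055  0.9141 -0.0007]
[-0.0002  0.1229  0.0571  0.0004  0.0015 -0.0001]
real tilt 27.370890611687535 tip [ 0.50682658 -0.30983503  0.15260488]
```

View pics/t18.png

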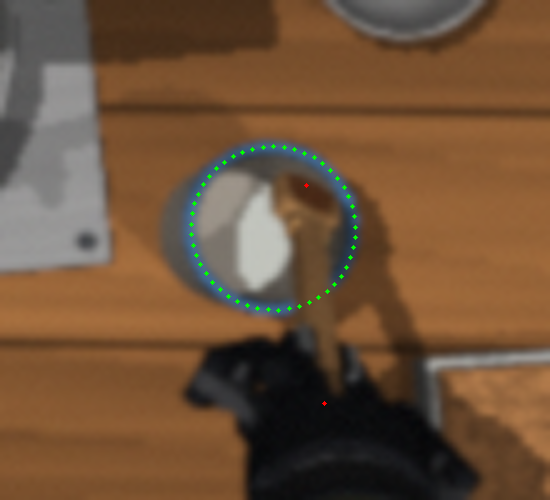

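View pics/w18.png

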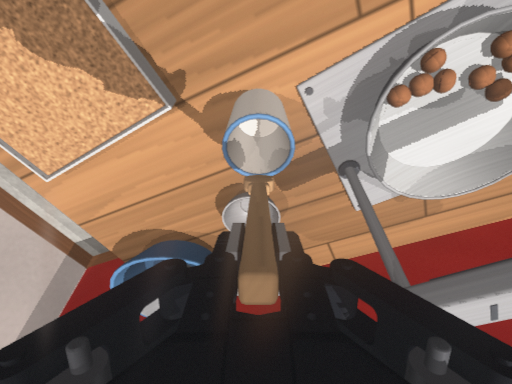

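Emit:
carry_out(steps=[[[0,0.022,0.01,0,0,0,1],[0,0.044,0.02,0,0,0,1],[0,0.066,0.03,0,0,0,1],[0,0.084,0.039,0,0,0,1],[0,0.098,0.0455,0,0,0,1]]])

```text
clock: 23.0
position: [0.412, -0.2679, 0.2355]
eef_rot: [-1.735, -1.126, 0.731]
wrist_force: [0.8, 0.1, -0.9]
finger_gap: 0.181
```

```bash
python3 st.py; python3 go.py .4146 -.2691 .2106 -24 24
python3 - <<'E'
from station import ctrl
from h import *
im=ctrl.get_image("wrist")[:,:,::-1]; cv2.imwrite("pics/w19.png",im)
im=ctrl.get_image("top")[:,:,::-1]; crop(im,310,160,420,260,5,"pics/t19.png")
E
```

```text
23.0 q [-0.6324 -0.2196 -0.7155  0.6638  0.086  -0.1954] p [ 0.412  -0.2679  0.2355] gap 0.181 F [ 0.8237  0.0744 -0.9231] M [ 0.1972  0.4759 -0.0104]
y [ 0.372  -0.1661 -0.9133] x [ 0.407   0.9134 -0.0003]
[-0.0001  0.024   0.0075  0.0007 -0.0001 -0.0004]
```

View pics/t19.png

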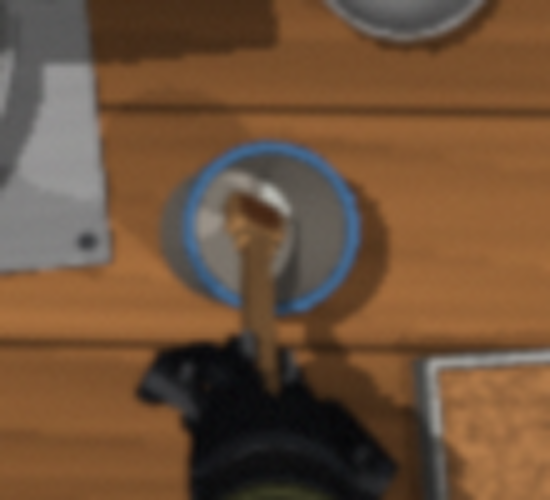

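View pics/w19.png

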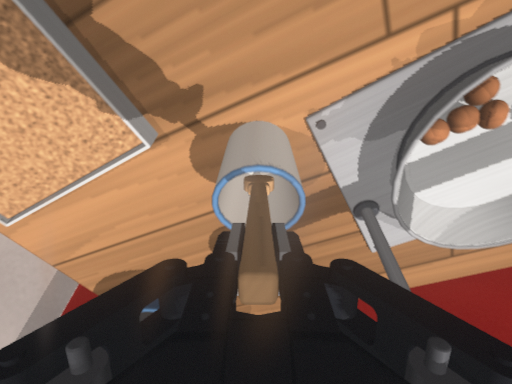

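Emit:
carry_out(steps=[[[0,0.012,0.004,0,0,0,1],[0,0.024,0.0075,0,0,0,1],[0,0.028,0.0095,0,0,0,1],[0,0.028,0.0095,0,0,0,1]]])

```text
clock: 23.5
position: [0.4155, -0.2699, 0.208]
eef_rot: [-1.735, -1.126, 0.731]
wrist_force: [-0.4, 0.5, -0.0]
finger_gap: 0.179
```

```bash
python3 st.py
python3 - <<'E'
from station import ctrl
from h import *
im=ctrl.get_image("top")[:,:,::-1]; crop(im,310,160,420,260,5,"pics/t20.png")
E
```

```text
23.5 q [-0.631  -0.1892 -0.7588  0.5895  0.0852 -0.1939] p [ 0.4155 -0.2699  0.208 ] gap 0.179 F [-0.4466  0.4531 -0.0307] M [ 0.2402  0.4645 -0.0032]
y [ 0.3721 -0.1665 -0.9131] x [ 0.4072  0.9133 -0.0006]
```

View pics/t20.png

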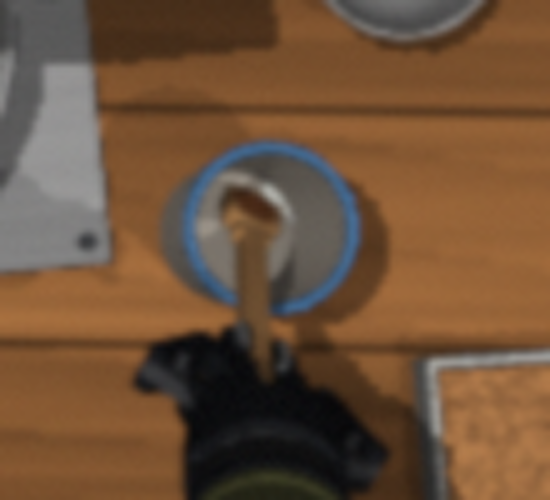

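Emit:
carry_out(steps=[[[0,0.002,0.001,0,0,0,1],[0,0.004,0.0015,0,0,0,1],[0,0.004,0.0015,0,0,0,1]]])

```text
clock: 23.85
position: [0.4164, -0.2706, 0.204]
eef_rot: [-1.736, -1.126, 0.731]
wrist_force: [0.5, 0.2, 0.6]
finger_gap: 0.181
```

```bash
python3 st.py
```

```text
23.85 q [-0.631  -0.1839 -0.7648  0.5773  0.085  -0.1937] p [ 0.4164 -0.2706  0.204 ] gap 0.181 F [0.5163 0.2132 0.5528] M [ 0.0915  0.2724 -0.0094]
y [ 0.3727 -0.1672 -0.9128] x [ 0.4074  0.9132 -0.0009]
```

Emit:
carry_out(steps=[[[0,0,0,0,0,0,0.4],[0,0,0,0,0,0,0.2],[0,0,0,0,0,0,-0.2],[0,0,0,0,0,0,-0.6],[0,0,0,0,0,0,-1]]])

```text
clock: 24.35
position: [0.4162, -0.2704, 0.2038]
eef_rot: [-1.736, -1.126, 0.731]
wrist_force: [-0.2, 0.4, -0.0]
finger_gap: 0.892
```

```bash
python3 st.py
python3 - <<'E'
from station import ctrl
from h import *
im=ctrl.get_image("wrist")[:,:,::-1]; cv2.imwrite("pics/w21.png",im)
im=ctrl.get_image("top")[:,:,::-1]; crop(im,310,160,420,260,5,"pics/t21.png")
E
```

```text
24.35 q [-0.6309 -0.1837 -0.7651  0.5776  0.085  -0.1937] p [ 0.4162 -0.2704  0.2038] gap 0.892 F [-0.1575  0.3833 -0.0162] M [0.2076 0.3748 0.011 ]
y [ 0.3722 -0.1667 -0.9131] x [ 0.4074  0.9132 -0.0007]
```

View pics/w21.png

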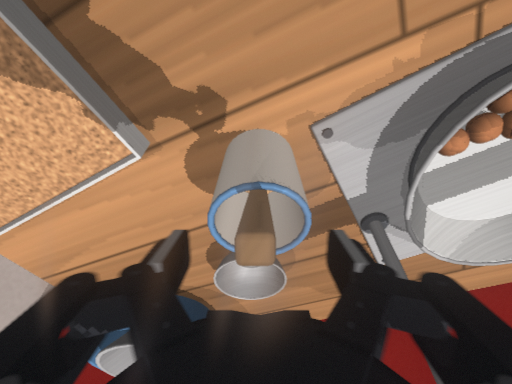

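View pics/t21.png

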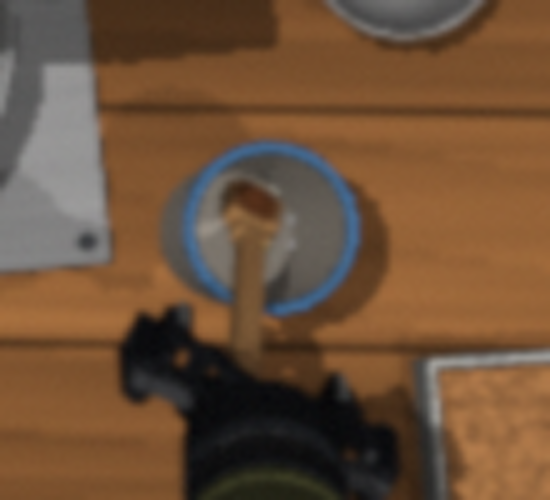

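Emit:
carry_out(steps=[[[0,-0.02,0,0,0,0,-1],[0,-0.05,0,0,0,0,-1],[0,-0.085,0,0,0,0,-1],[0,-0.12,0,0,0,0,-1],[0,-0.15,0,0,0,0,-1]]])

```text
clock: 24.95
position: [0.3598, -0.2451, 0.3426]
eef_rot: [-1.737, -1.126, 0.731]
wrist_force: [0.4, -0.4, 0.3]
finger_gap: 1.0
```

```bash
python3 st.py;python3 look.py 22 scene top
python3 - <<'E'
from station import ctrl
from h import *
import pickle
pickle.dump(ctrl.camera_model("wrist"),open("w22.pkl","wb"))
im=ctrl.get_image("wrist")[:,:,::-1]; cv2.imwrite("pics/w22.png",im)
im=cv2.imread("pics/top22.png"); crop(im,330,170,410,260,7,"pics/t22.png")
im=cv2.imread("pics/scene22.png"); crop(im,150,100,340,280,4,"pics/s22.png")
E
```

```text
24.95 q [-0.6726 -0.378  -0.5749  0.9644  0.1016 -0.2321] p [ 0.3598 -0.2451  0.3426] gap 1.0 F [ 0.4069 -0.3834  0.317 ] M [ 0.1299  0.3314 -0.0349]
y [ 0.373  -0.1674 -0.9126] x [ 0.4074  0.9132 -0.001 ]
scene
[[ -78.  -33. 4585.]
 [ -57.   78. 2472.]
 [ -22.   51. 2398.]]
top
[[  -5.   63. 1028.]
 [ -38.   42. 1112.]
 [ -57.   79. 2319.]
 [ -76.  -34. 4549.]]
```

View pics/t22.png

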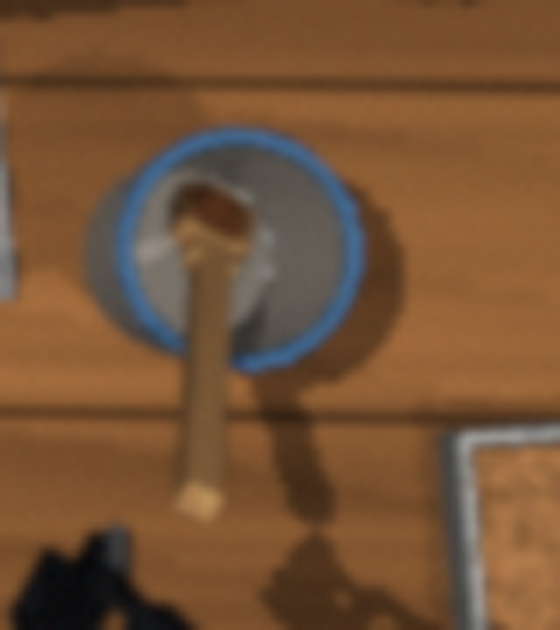

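View pics/w22.png

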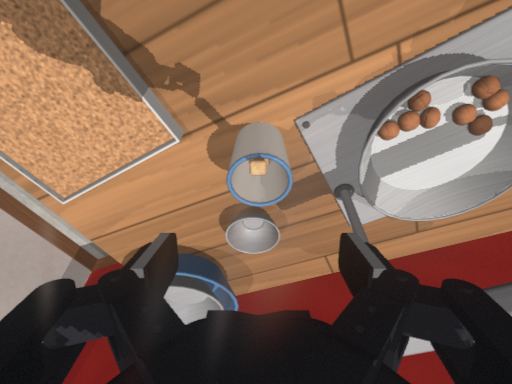

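View pics/s22.png

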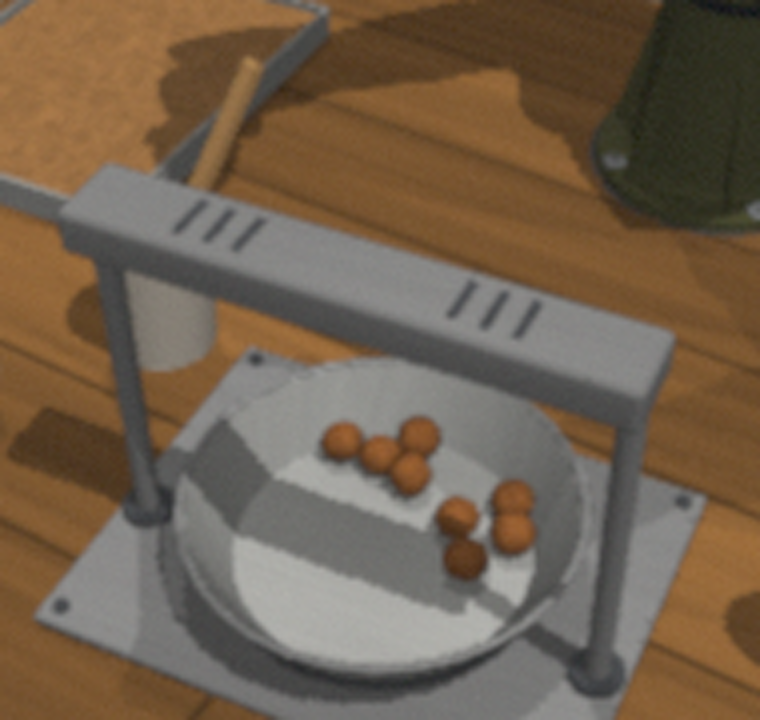

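View pics/top22c.png

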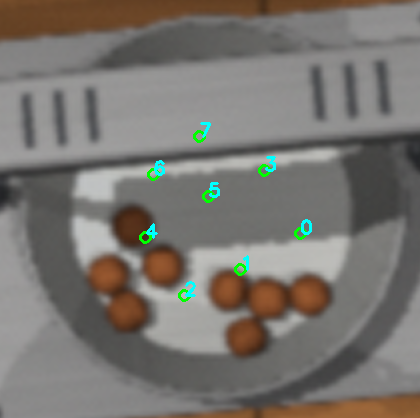

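View pics/scene22c.png

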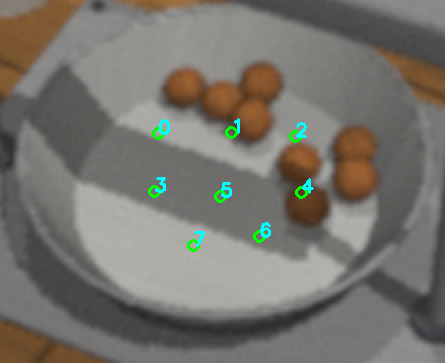

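```bash
python3 chk.py '{"top":[[309,295],[268,299],[229,290],[246,337],[127,311],[163,267],[109,274],[132,227]]}'
python3 - <<'E'
from h import *
from station import ctrl
T=ctrl.camera_model("top");S=ctrl.camera_model("scene")
c=lambda x,y,x0,y0,k:(x0+(x+.5)/k-.5,y0+(y+.5)/k-.5)
print("end",*tri([(T,c(201,499,330,170,7)),(S,c(254,66,150,100,4))]))
a=cv2.imread("pics/top0.png");b=cv2.imread("pics/top22.png")
for n,(x0,y0,x1,y1) in dict(jar=(140,175,178,212),scraper=(105,118,155,168),bowl=(366,125,414,171),crockrim=(343,186,385,224)).items():
    print(n,"mean diff",cv2.absdiff(a[y0:y1,x0:x1],b[y0:y1,x0:x1]).mean().round(1))
E
```

```text
top
0 [-72. -69.] d 49.1 r 99.0
3 [-72. -37.] d 100.6 r 81.0
5 [-62.  -8.] d 75.1 r 62.0
1 [-99. -17.] d 53.2 r 101.0
2 [-71.  73.] d 45.7 r 101.0
6 [-39.  42.] d 73.0 r 57.0
4 [-41.  84.] d 40.1 r 93.0
7 [-6. 63.] d 88.8 r 63.0
end [ 0.38704421 -0.25756244  0.23022894] [np.float64(0.0007777284125958258), np.float64(0.0007777284125958439)]
jar mean diff 3.1
scraper mean diff 3.8
bowl mean diff 3.0
crockrim mean diff 7.7
```

```bash
python3 -c "
from station import ctrl
print(ctrl.close_job())"
```

```text
the job is handed in; nothing more can be done
None
```

I stirred the walnuts under the heater bar with the spoon, stood the spoon back head down in its crock and handed the job in at about 25 s; no verdict came back.

**Stirring:** I dragged three lanes under the bar, then made several sideways and repeat strokes. Walnut 2 slid back to 28 mm from its start after one stroke and walnut 0 to about 28 mm after another. I moved both again.

**Last checks:**
- **Walnuts:** With the head still in the basin, two views put every walnut at least 39 mm from its start. After I withdrew the spoon the smallest shift was 40 mm, and all eight lie within about 101 mm of the basin centre, inside the 130 mm limit.
- **Spoon and crock:** The spoon had slipped about 3° in the grip, so I corrected for that when putting it back. Its upper end came to rest at (0.387, −0.258, 0.230) m, within about 5 mm of where it was, and the crock has not visibly moved. I did not measure the tip's depth in the crock.
- **Jar, scraper and small bowl:** None shows any change in the top view.
- **Heater and fingers:** The strongest wrist force I read was about 6 N, while the spoon was moving in free air. The heater looked untouched, and the fingers stayed about 15 cm above the walnuts.

**Less certain:** I told touching walnuts apart only by following them from picture to picture. If I mixed up walnuts 1 and 5, walnut 1 would be only about 19 mm from its start, under the 25 mm limit; I judged that unlikely. The top camera placed the held spoon 3–6 mm off from the arm's own reading.

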